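# Load a bench shaker's bottle holder and thread its retaining rod

### The arm

A 7-joint arm with a two-finger parallel gripper is mounted at the origin on a cart in front of the work surface, level with it; the furniture and walls round the work are solid. World frame = base frame: x ahead of the robot, y to its left, z up, the work surface at z = 0. Lengths are in m, angles in rad, forces in N, time in s.
With the tool pointing down it reaches from about 0.425 to 0.875 m from the base axis. Payload 8.4 kg.
Tool frame: the origin (TCP) lies at the centre of the arm's flange, where the gripper is bolted on; the fingertips stand ctrl.tip_reach ahead of it and the grasp point (between the pads) lies 155 mm ahead of it (ctrl.tip_reach is the distance from the TCP to the fingertips, in m); z points along the fingers, y is the direction in which the jaws open and shut (so a half turn about z gives the same grasp; the last joint's range is limited). The gripper opens to 85 mm and grips with 20 to 120 N. Pads are 22 mm wide; open, the fingers measure 114 mm over their backs; the gripper's body (76 mm by 85 mm) begins 54 mm behind the grasp point. The pads swing forward as they close: fully open they stand 13 mm farther back than shut.
Start: joints at [1.178, 0.333, 0.04, 1.465, -0.013, 1.343, -0.059], TCP at [0.188, -0.622, 0.405] pointing down, gripper open.
Joint ranges: [-2.58, 2.58], [-0.38, 2.09], [-1.3, 1.39], [0.25, 2.4], [-1.5, 4.64], [0.08, 2.09], [-2.65, 2.65]. Speed limits (rad/s): [2.22, 2.22, 2.79, 2.79, 3.14, 3.14, 3.14].

### API

Orientations are given as a unit quaternion [x, y, z, w].
In Python, from cell import ctrl gives the robot as it stands. The module is installed in compiled form; this text tells all that it offers.
- The arm moves only by the shell command python3 -m crank 'ROWS'. ROWS is JSON, a list of rows, each a list of 5 numbers: the shift along the tool's x, y, z in cm, then the turn about the tool's z in rad, then the finger opening in cm, from 0 to 8.54. In form: [[tx, ty, tz, roll, claw], ...]. A call has 1 to 10 rows; each row shifts and turns the commanded pose from where the row before left it, along the tool's axes as they then stand; what a row does not reach is not made up. A row lasts 1/8 s, in which the tool goes at most 62.5 mm and 10.7 degrees, less where a joint would pass 70% of its speed; a pose out of reach is approached as far as the arm can. A call with a gripper value outside its range is refused whole. The fingers move at their own pace and stop on an object; the grip force is fixed at half the most. Time passes only in rows, so rows that do not move let the fingers close. It gives the time, the measured TCP pose, the force and the opening at its end, in the units of the state.
- ctrl.get_obs(): the state, without advancing time (a new reading comes with each control period).
- ctrl.capture(name): name is "scene" or "side" or "wrist"; returns (picture, depth): 384x512x3 uint8, blue, green, red; 384x512 float32, m along the optical axis (not along the pixel's ray), 0 where there is no reading.
- ctrl.camera_params(name): a dict with "fx", "fy", "cx", "cy" (pixels), "rvec" (rotation vector, rad) and "tvec" (3), from world to camera coordinates, as OpenCV has them. Camera axes: x right, y down, z forward; pixel columns grow to the right and rows downward; lengths in m; the calibration is good to about 2 mm. The wrist camera is an equidistant fisheye: a pixel r from the principal point sees the ray r / f radians off the axis. A picture is of the moment at which its call begins: read the wrist's pose just before it. camera_params takes no time and is no camera call; for the wrist camera it gives the pose at the moment of the call.
- ctrl.close_job(): hands the job in, once; it reports no verdict.
The state is a dict: "time": time; "joint_pos": joint angles; "joint_velocities": joint speeds; "joint_torque": joint torques, N m; "eef_pos": TCP position; "tcp_rot": TCP orientation; "wrist_force": force on the tool from outside, world axes, zero at the start; "moment": the same for the moment, N m; "finger_gap": finger opening in m.
Only numpy, scipy, OpenCV 4.12 (cv2) and the standard library are available. Lean on these libraries where they do the work, as an engineer would, in place of code of your own. Each camera call takes 0.05 s, during which the arm holds its last target.

### The job

First stand the two loose white reagent bottles in the two empty wells of the blue holder on the shaker, so that the row of three is complete, and let go of them. Then take the red-handled retaining rod from its rest, thread it from the front (the control-panel side) over the bottle caps, through the front eye and then the rear eye, until the dark clip groove near its tip stands clear behind the rear eye, and finish while still holding it there, without forcing it against the eyes, so that I can snap the clip on. Leave the two dropper bottles and the timer where they are.

Things in the scene. Friction and masses are not known exactly. Their poses are not given: they have to be found in the camera images.
- shaker: low white bench shaker, fixed, housing 190 (x) x 130 x 42 mm; origin under its centre on the worktop, +x to its back, black control panel at -x. On its platform (top 50 mm up) a blue block 94 x 38 mm, top 74 mm up, with three wells in a row along x; beyond each end an aluminium post, 26 mm wide, carries a guide eye. Outer faces of the eyes at x = -59 and +59 mm, their tops 130 mm up
- well_front (a point): centre of the floor of the front well (x = -29 mm on the shaker, 56 mm above the worktop), empty at the start. Wells are 23.6 mm wide and 18 mm deep with a small chamfer; a seated bottle's origin is at this point and its cap top 54 mm above it
- well_middle (a point): the same for the middle well (x = 0), empty at the start
- well_rear (a point): the same for the rear well (x = +29 mm); it holds a bottle at the start
- eye_front (a point): centre of the front guide eye, at x = -54 mm and 117 mm above the worktop; frame as the shaker's. Level bore along x, 11.6 mm wide and 10 mm long; the eye is 25 mm across outside
- eye_rear (a point): centre of the rear guide eye, the same, at x = +54 mm, in line with the front eye. Between the eyes the rod passes 3 mm over the caps of seated bottles
- bottle_a: white reagent bottle, loose on the worktop in front of the shaker, upright; origin at the centre of its underside, z up. Body 20.6 mm wide up to 43 mm, white screw cap 17 mm wide from 40 to 54 mm; 14 g. The three bottles are alike and any may go in any well
- bottle_b: a second such white bottle, loose in front of the shaker
- bottle_c: a third such white bottle, already seated in the rear well
- rod: retaining rod, 60 g, level in its rest, axis 45 mm above the worktop. Origin on its axis at the middle of the handle, +x towards the tip. Round red handle 14 mm wide, x = -20 to +20 mm, then a steel shaft 8 mm wide, tapered over the last 8 mm to 3.6 mm. It balances about 65 mm from the origin; hold it by the handle, fingers closing level across it
- rod_tip (a point): tip of the rod, x = 163 mm in the rod's frame
- rod_groove (a point): middle of the dark clip groove, 2.5 mm wide, x = 151 mm in the rod's frame (131 mm beyond the end of the handle)
- rod_rest: low grey rest that carries the rod, fixed, to the right of the shaker; origin under its middle on the worktop, +x towards the rod's tip. Base 98 (x) x 56 x 8 mm, two notched uprights at x = -37 and +37 mm, tops about 51 mm up. The rod's origin lies at x = -75 mm, so the handle stands free beyond the rest's end
- dropper_brown: brown dropper bottle with a black cap, loose bystander; origin at the centre of its underside; 28 mm wide, 68 mm high, in front of the shaker among the loose white bottles
- dropper_white: white dropper bottle with a red cap, loose bystander; origin at the centre of its underside; 26 mm wide, 71 mm high, right of the rod rest
- bench_timer: flat bench timer, loose bystander; origin at the centre of its underside; 60 x 70 x 16 mm, at the right front
- analyser: large white bench analyser, fixed, always in the same place left of the shaker and in front of the robot: it fills y from -0.15 to +0.26 m, from x = 0.31 m (sloping front) back to the wall, 0.34 m high, with its open lid up to 0.61 m; swing the arm over or round it, not through it

How it is judged:
On the way, in this order (a step that is already met when the one before it is completed fails the run):
1. all three wells hold an upright, fully seated bottle, and the fingers are off the bottles (((distance between bottle_a and well_front below 0.005 m and angle between bottle_a's own z axis and vertical below 0.12 rad) or (distance between bottle_b and well_front below 0.005 m and angle between bottle_b's own z axis and vertical below 0.12 rad) or (distance between bottle_c and well_front below 0.005 m and angle between bottle_c's own z axis and vertical below 0.12 rad)) and ((distance between bottle_a and well_middle below 0.005 m and angle between bottle_a's own z axis and vertical below 0.12 rad) or (distance between bottle_b and well_middle below 0.005 m and angle between bottle_b's own z axis and vertical below 0.12 rad) or (distance between bottle_c and well_middle below 0.005 m and angle between bottle_c's own z axis and vertical below 0.12 rad)) and ((distance between bottle_a and well_rear below 0.005 m and angle between bottle_a's own z axis and vertical below 0.12 rad) or (distance between bottle_b and well_rear below 0.005 m and angle between bottle_b's own z axis and vertical below 0.12 rad) or (distance between bottle_c and well_rear below 0.005 m and angle between bottle_c's own z axis and vertical below 0.12 rad)) and contact force between the fingers and bottle_a below 0.2 N and contact force between the fingers and bottle_b below 0.2 N and contact force between the fingers and bottle_c below 0.2 N), for 0.2 s.
2. the rod's tip has come through the front eye from the front (x of rod_tip in the frame of eye_front above 0.01 m and y of rod_tip in the frame of eye_front between -0.008 and 0.008 m and z of rod_tip in the frame of eye_front between -0.008 and 0.008 m and x of rod_tip in the frame of eye_rear below -0.006 m).
At the end, for the whole second after the job is handed in: Every well holds an upright bottle, origin within 5 mm of the well's point, released; both eye centres lie within 3 mm of the rod's axis, handle in front, groove middle 3 mm or more behind the rear eye's outer face; fingers grip the still rod (over 2 N), which presses on the shaker with under 10 N (all of step 1 and y of eye_front in the frame of rod between -0.003 and 0.003 m and z of eye_front in the frame of rod between -0.003 and 0.003 m and y of eye_rear in the frame of rod between -0.003 and 0.003 m and z of eye_rear in the frame of rod between -0.003 and 0.003 m and x of rod_groove in the frame of eye_rear above 0.008 m and x of rod in the frame of eye_front below -0.02 m and contact force between the fingers and rod above 2 N and contact force between rod and shaker below 10 N and linear speed of rod below 0.01 m/s); the arm keeps its last pose, push and grip.
It fails at once if the brown dropper bottle with a black cap is shifted by more than 20 mm (distance of dropper_brown from where it was at the start of the episode above 0.02 m).
It fails at once if the white dropper bottle with a red cap is shifted by more than 20 mm (distance of dropper_white from where it was at the start of the episode above 0.02 m).
It fails at once if the flat bench timer is shifted by more than 20 mm (distance of bench_timer from where it was at the start of the episode above 0.02 m).
It also fails if it takes over 72 s, if anything falls off the work surface, if the arm or the gripper's body presses on something with over 40 N, if the wrist force passes 120 N, or if a joint passes its speed limit or range.

## Working session

There is one attempt and no reset: what is moved stays moved. The work goes in short steps, Python scripts to look and compute and a shell command to move; the robot and the scene stay as the last step left them, time stands still between calls to the robot, and variables do not carry over. Pictures are saved under pics/ and viewed, and the job is handed in when it is done.

```bash
mkdir -p pics; ls; cat > h.py <<'E'
import numpy as np,cv2
from cell import ctrl
from scipy.spatial.transform import Rotation as R
def cap(n,f):
    p=ctrl.camera_params(n); im,d=ctrl.capture(n); cv2.imwrite('pics/'+f+'.png',im); np.savez('pics/'+f+'.npz',im=im,d=d,**{k:np.array(v) for k,v in p.items()}); return im,d,p
def load(f):
    z=np.load('pics/'+f+'.npz'); return z['im'],z['d'],{k:z[k] for k in ['fx','fy','cx','cy','rvec','tvec']}
def ray(p,u,v,fish=False):
    x=(u-p['cx'])/p['fx'];y=(v-p['cy'])/p['fy']
    if fish:
        r=np.hypot(x,y); d=np.array([np.sin(r)*x/max(r,1e-9),np.sin(r)*y/max(r,1e-9),np.cos(r)])
    else: d=np.array([x,y,1.])
    Rm=cv2.Rodrigues(np.array(p['rvec'],float))[0]; c=-Rm.T@np.array(p['tvec'],float).ravel()
    return c,Rm.T@d
def atz(p,u,v,z,fish=False):
    c,d=ray(p,u,v,fish); return c+d*(z-c[2])/d[2]
def proj(p,P,fish=False):
    Rm=cv2.Rodrigues(np.array(p['rvec'],float))[0]; q=Rm@np.array(P,float)+np.array(p['tvec'],float).ravel()
    if fish:
        rr=np.hypot(q[0],q[1]);t=np.arctan2(rr,q[2]); return np.array([p['cx']+p['fx']*t*q[0]/rr,p['cy']+p['fy']*t*q[1]/rr])
    return np.array([p['cx']+p['fx']*q[0]/q[2],p['cy']+p['fy']*q[1]/q[2]])
def st():
    o=ctrl.get_obs(); print('t',o['time'],'p',np.round(o['eef_pos'],4),'F',np.round(o['wrist_force'],2),'gap',round(float(o['finger_gap']),4)); m=R.from_quat(o['tcp_rot']).as_matrix(); print(np.round(m,4).tolist()); print('q',np.round(o['joint_pos'],3)); return o
def crop(f,u0,v0,u1,v1,s,out):
    im=cv2.imread('pics/'+f+'.png')[v0:v1,u0:u1]; cv2.imwrite('pics/'+out+'.png',cv2.resize(im,None,fx=s,fy=s,interpolation=cv2.INTER_CUBIC))
E
python3 - <<'E'
from h import *
st();print(ctrl.tip_reach)
for n in ['scene','side','wrist']:
    im,d,p=cap(n,n+'0');print(n,{k:np.round(v,3).tolist() for k,v in p.items()}, -cv2.Rodrigues(np.array(p['rvec'],float))[0].T@np.array(p['tvec']))
E
```

```text
pics
t 0.0 p [ 0.1882 -0.622   0.4038] F [-0.21 -0.93 -0.06] gap 0.0854
[[0.9572, 0.2896, -0.0006], [0.2896, -0.9572, 0.0015], [-0.0001, -0.0016, -1.0]]
q [ 1.178  0.334  0.04   1.466 -0.013  1.343 -0.058]
0.1734
scene {'fx': 426.56, 'fy': 426.56, 'cx': 252.011, 'cy': 183.533, 'rvec': [2.454, -0.122, 0.066], 'tvec': [-0.545, -0.109, 1.231]} [ 0.4369504  -0.91465408  0.89268994]
side {'fx': 436.645, 'fy': 436.645, 'cx': 252.112, 'cy': 190.601, 'rvec': [1.928, -0.565, 0.385], 'tvec': [-0.598, 0.124, 1.168]} [-0.06134603 -1.17419409  0.59520442]
wrist {'fx': 297.319, 'fy': 297.319, 'cx': 259.126, 'cy': 189.765, 'rvec': [-2.34, 1.737, 0.241], 'tvec': [-0.65, -0.034, 0.378]} [ 0.25451196 -0.60331577  0.37217103]
```

View pics/scene0.png

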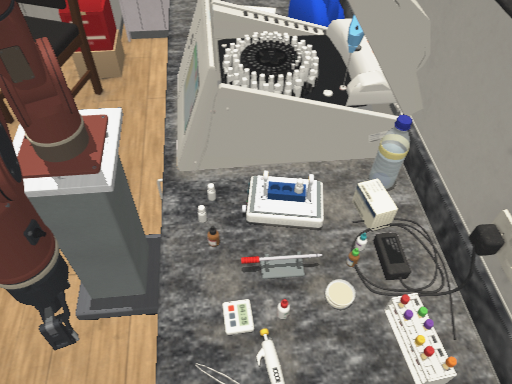

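View pics/side0.png

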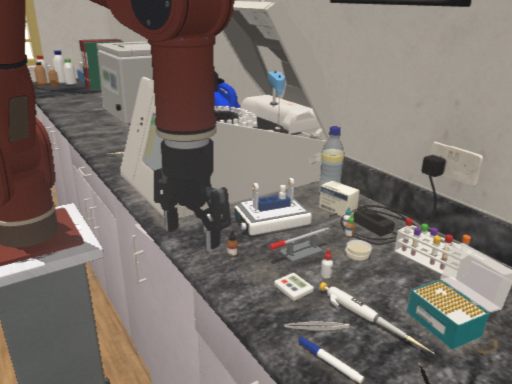

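View pics/wrist0.png

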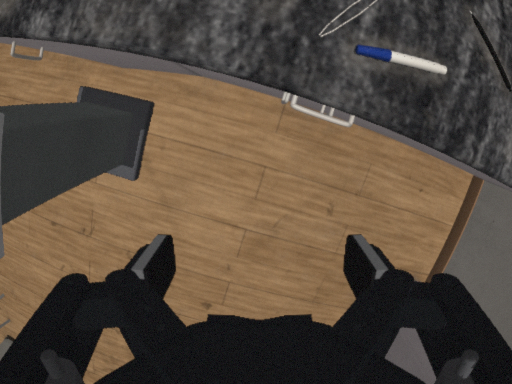

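Scene view: loose bottles ~(211,191) and (202,214), brown dropper (213,237), shaker centre ~(286,200), rod from (242,260) to (322,255). Enlarging.

```bash
python3 - <<'E'
from h import *
crop('scene0',190,165,335,285,5.5,'c1')
crop('side0',210,175,350,270,5.5,'c2')
im,d,p=load('scene0')
for u,v in [(211,185),(202,208),(213,231),(300,183),(266,173),(308,176),(286,190)]:
    c,r=ray(p,u,v); print(u,v,d[v,u],np.round(c+r*d[v,u],4))
E
```

```text
211 185 1.0815756 [ 0.419  -0.227   0.0516]
202 208 1.0325817 [ 0.3942 -0.2987  0.0541]
213 231 0.9870967 [ 0.4177 -0.3696  0.0578]
300 183 1.01654 [ 0.6313 -0.2869  0.1087]
266 173 1.0061994 [ 0.5513 -0.2667  0.1303]
308 176 1.1749283 [ 0.6849 -0.1766 -0.0009]
286 190 1.0712566 [ 0.6056 -0.263   0.0548]
```

View pics/c1.png

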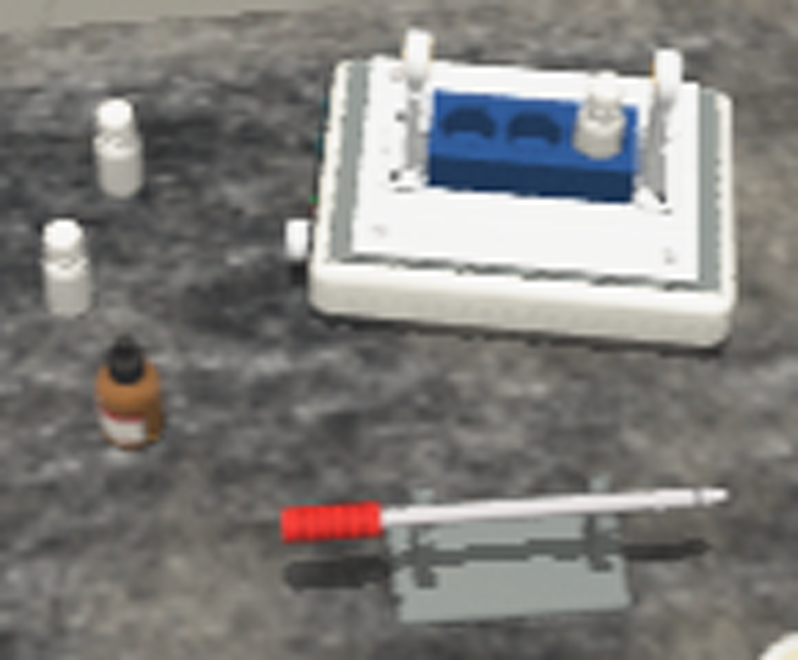

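View pics/c2.png

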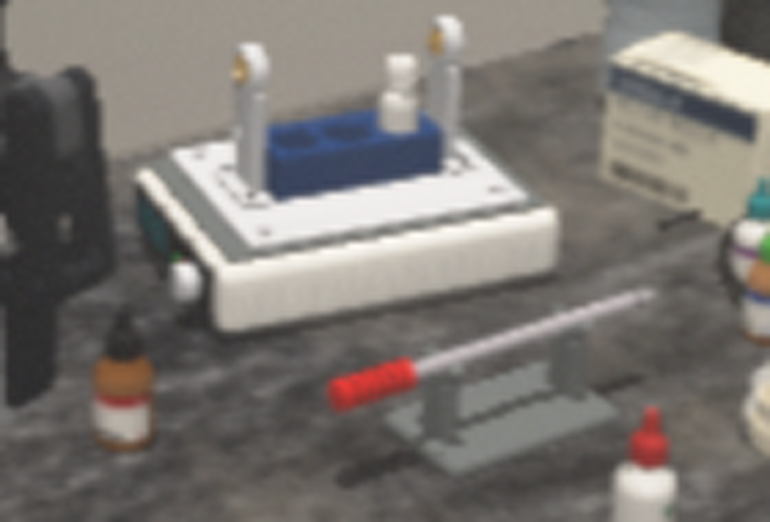

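```bash
python3 - <<'E'
from h import *
_,d,p=load('scene0');_,_,q=load('side0')
f=lambda x,y:(190+x/5.5,165+y/5.5)
g=lambda x,y:(210+x/5.5,175+y/5.5)
P=lambda s,a,z:print(s,np.round(atz(p,*f(*a),z),4))
Q=lambda s,a,z:print(s,np.round(atz(q,*g(*a),z),4))
P('b1 cap',(116,108),.054);P('b2 cap',(65,230),.054)
P('b1 low',(121,185),.004);P('b2 low',(71,305),.004)
for a in [(436,92),(637,106),(632,168),(430,155)]:P('blk',a,.074)
for a in [(436,92),(637,106),(632,168),(430,155)]:P('blk',a,.074)
for a in [(270,135),(440,122),(440,145),(270,158)]:Q('blk side',a,.074)
P('eyeF top',(420,33),.13);P('eyeR top',(668,52),.13)
P('capc',(606,80),.11)
P('rod h0',(283,523),.045);P('rod h1',(381,516),.045);P('tip',(727,496),.045)
Q('rod h0',(333,395),.045);Q('rod h1',(415,372),.045);Q('tip',(653,293),.045)
P('brown',(125,345),.066)
E
```

```text
b1 cap [ 0.4194 -0.2278  0.054 ]
b2 cap [ 0.3939 -0.2951  0.054 ]
b1 low [ 0.4186 -0.2342  0.004 ]
b2 low [ 0.3927 -0.3008  0.004 ]
blk [ 0.5643 -0.2481  0.074 ]
blk [ 0.6537 -0.2645  0.074 ]
blk [ 0.6449 -0.2992  0.074 ]
blk [ 0.5569 -0.2837  0.074 ]
blk [ 0.5643 -0.2481  0.074 ]
blk [ 0.6537 -0.2645  0.074 ]
blk [ 0.6449 -0.2992  0.074 ]
blk [ 0.5569 -0.2837  0.074 ]
blk side [ 0.5689 -0.2572  0.074 ]
blk side [ 0.6531 -0.2901  0.074 ]
blk side [ 0.636  -0.3123  0.074 ]
blk side [ 0.5538 -0.2797  0.074 ]
eyeF top [ 0.553  -0.2603  0.13  ]
eyeR top [ 0.6576 -0.2807  0.13  ]
capc [ 0.6333 -0.2774  0.11  ]
rod h0 [ 0.477  -0.4443  0.045 ]
rod h1 [ 0.5171 -0.445   0.045 ]
tip [ 0.66   -0.4494  0.045 ]
rod h0 [ 0.4776 -0.4432  0.045 ]
rod h1 [ 0.52   -0.4465  0.045 ]
tip [ 0.6604 -0.448   0.045 ]
brown [ 0.4176 -0.366   0.066 ]
```

```bash
cat >> h.py <<'E'
def d(tx,ty,tz,yaw=None):
    o=ctrl.get_obs(); m=R.from_quat(o['tcp_rot']).as_matrix(); y=np.arctan2(m[1,0],m[0,0])
    if yaw is not None: print('roll',round(-(np.radians(yaw)-y),4)); yy=np.radians(yaw); m=np.array([[np.cos(yy),np.sin(yy),0],[np.sin(yy),-np.cos(yy),0],[0,0,-1]])
    print('yaw',round(np.degrees(y),2),'tool cm',np.round(m.T@(np.array([tx,ty,tz])-o['eef_pos'])*100,2))
E
python3 -m crank '[[0,0,0,0.16,8.54],[0,0,0,0.16,8.54],[0,0,0,0.155,8.54]]'
python3 - <<'E'
from h import *
st();d(.36,-.32,.36)
E
```

```text
time: 0.52
eef_pos: [0.1882, -0.6221, 0.4043]
tcp_rot: [0.996, -0.093, -0.0, -0.0]
wrist_force: [-0.3, -0.7, 0.0]
finger_gap: 0.0855
t 0.525 p [ 0.1882 -0.6221  0.4043] F [-0.32 -0.73  0.01] gap 0.0855
[[0.9827, -0.1853, -0.0003], [-0.1853, -0.9827, 0.0007], [-0.0004, -0.0006, -1.0]]
q [ 1.126  0.333  0.108  1.469 -0.036  1.342 -0.522]
yaw -10.68 tool cm [ 11.29 -32.87   4.45]
```

```bash

python3 -m crank '[[1.4,-4.1,0.5,0,8.54],[1.4,-4.1,0.5,0,8.54],[1.4,-4.1,0.5,0,8.54],[1.4,-4.1,0.5,0,8.54],[1.4,-4.1,0.6,0,8.54],[1.4,-4.1,0.6,0,8.54],[1.4,-4.1,0.6,0,8.54],[1.4,-4.1,0.6,0,8.54],[0,0,0,0,8.54]]'
python3 - <<'E'
from h import *
st();cap('wrist','w1')
E
```

```text
time: 1.65
eef_pos: [0.359, -0.3167, 0.3603]
tcp_rot: [0.996, -0.088, -0.0, -0.001]
wrist_force: [-0.1, 0.0, -0.9]
finger_gap: 0.0853
t 1.65 p [ 0.359  -0.3167  0.3603] F [-0.14  0.01 -0.9 ] gap 0.0853
[[0.9846, -0.1749, -0.0003], [-0.1749, -0.9846, 0.0011], [-0.0005, -0.0011, -1.0]]
q [ 0.774  0.025 -0.145  1.921  0.003  1.197 -1.119]
```

View pics/w1.png

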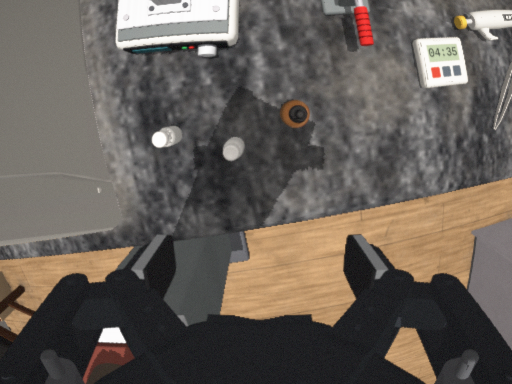

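```bash
python3 - <<'E'
from h import *
crop('w1',130,80,330,180,4,'c3')
E
```

```text
(no output)
```

View pics/c3.png

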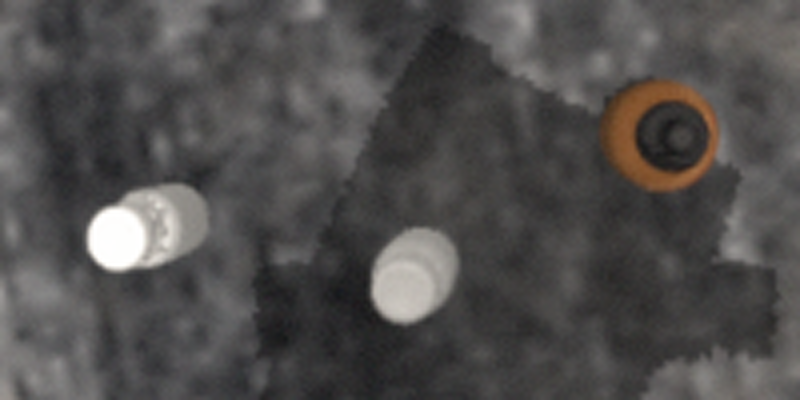

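Cap tops: b1 crop (117,238), b2 crop (404,290), brown dropper (685,136).

```bash
python3 - <<'E'
from h import *
_,_,p=load('w1'); f=lambda x,y:(130+x/4,80+y/4)
print(atz(p,*f(117,238),.054,True),atz(p,*f(404,290),.054,True),atz(p,*f(685,136),.068,True))
d(.4185,-.231,.30);d(.3935,-.2985,.30)
E
```

```text
[ 0.41763169 -0.23014545  0.054     ] [ 0.39175538 -0.2962249   0.054     ] [ 0.41661856 -0.36467118  0.068     ]
yaw -10.21 tool cm [ 4.4  -9.69  6.06]
yaw -10.21 tool cm [ 3.13 -2.6   6.06]
```

```bash

python3 -m crank '[[1.5,-1.4,2,0,4.5],[1.5,-1.3,4,0,4.5],[0,0,4,0,4.5],[0,0,2,0,4.5],[0,0,0,0,4.5]]'
python3 - <<'E'
from h import *
st();cap('wrist','w2');d(.392,-.297,.197)
E
```

```text
time: 2.33
eef_pos: [0.3908, -0.2992, 0.2394]
tcp_rot: [0.996, -0.091, -0.001, -0.001]
wrist_force: [0.5, 0.4, 0.7]
finger_gap: 0.0449
t 2.325 p [ 0.3908 -0.2992  0.2394] F [0.55 0.42 0.71] gap 0.0449
[[0.9833, -0.1817, -0.0028], [-0.1817, -0.9834, 0.0017], [-0.003, -0.0011, -1.0]]
q [ 0.727  0.185 -0.178  2.018  0.04   0.945 -1.225]
yaw -10.46 tool cm [ 0.02 -0.24  4.37]
```

View pics/w2.png

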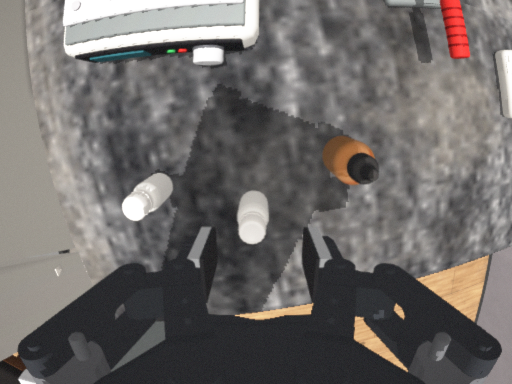

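Bottle b2's cap (252,231) is nearly between the fingertips (208/308); shift slightly left and descend.

```bash

python3 -m crank '[[0,-0.2,2,0,4.5],[0,0,1.4,0,4.5],[0,0,0.8,0,4.5],[0,0,0,0,4.5]]'
python3 - <<'E'
from h import *
st();cap('wrist','w3')
E
```

```text
time: 2.88
eef_pos: [0.3921, -0.2967, 0.1986]
tcp_rot: [0.996, -0.091, -0.0, -0.0]
wrist_force: [-0.1, 0.2, -0.2]
finger_gap: 0.0454
t 2.875 p [ 0.3921 -0.2967  0.1986] F [-0.05  0.18 -0.16] gap 0.0454
[[0.9836, -0.1805, -0.0005], [-0.1805, -0.9836, 0.0003], [-0.0005, -0.0002, -1.0]]
q [ 0.719  0.243 -0.178  2.05   0.056  0.854 -1.243]
```

View pics/w3.png

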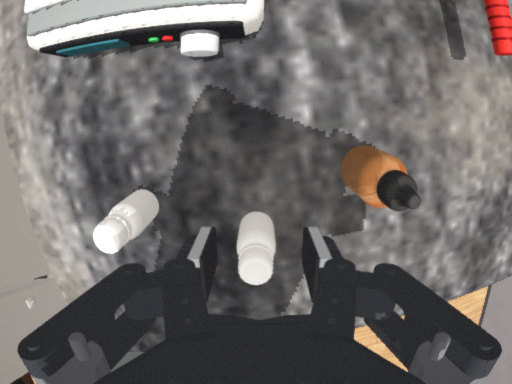

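Centred between the pads. Close and lift.

```bash

python3 -m crank '[[0,0,0.15,0,1.5],[0,0,0,0,1.5],[0,0,0,0,1.5],[0,0,0,0,1.5],[0,0,0,0,1.5]]'
python3 -m crank '[[0,0,-1,0,1.5],[0,0,-3,0,1.5],[0,0,-4,0,1.5],[0,0,-3,0,1.5],[0,0,-2,0,1.5],[0,0,0,0,1.5]]'
python3 - <<'E'
from h import *
st();cap('wrist','w4')
E
```

```text
time: 3.55
eef_pos: [0.3925, -0.2966, 0.1976]
tcp_rot: [0.996, -0.09, 0.0, 0.0]
wrist_force: [-1.4, 0.7, 5.8]
finger_gap: 0.0183
time: 4.3
eef_pos: [0.3925, -0.2968, 0.3289]
tcp_rot: [0.996, -0.091, 0.001, 0.001]
wrist_force: [0.2, 0.2, -1.8]
finger_gap: 0.0185
t 4.3 p [ 0.3925 -0.2968  0.3289] F [ 0.24  0.18 -1.83] gap 0.0185
[[0.9836, -0.1804, 0.0025], [-0.1804, -0.9836, -0.0018], [0.0027, 0.0013, -1.0]]
q [ 0.731  0.08  -0.182  1.931  0.016  1.129 -1.209]
```

View pics/w4.png

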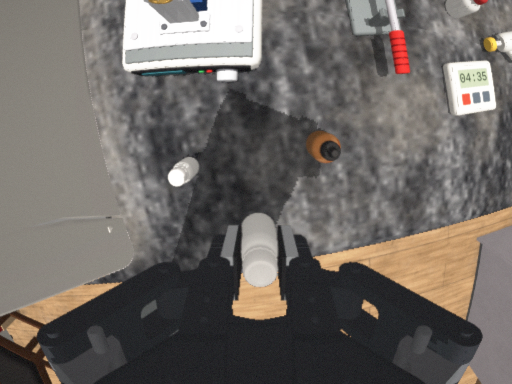

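```bash

python3 - <<'E'
from h import *
d(.525,-.26,.38)
E
```

```text
yaw -10.39 tool cm [12.41 -5.99 -5.23]
```

```bash

python3 -m crank '[[0.5,0,-2.6,0,1.5],[2,-1,-2.6,0,1.5],[3,-1.5,0,0,1.5],[3,-1.5,0,0,1.5],[2.5,-1.2,0,0,1.5],[1.4,-0.8,0,0,1.5],[0,0,0,0,1.5]]'
python3 - <<'E'
from h import *
st();cap('wrist','w5');cap('side','s5');cap('scene','sc5')
E
```

```text
time: 5.22
eef_pos: [0.5254, -0.2594, 0.3782]
tcp_rot: [0.996, -0.09, -0.001, -0.0]
wrist_force: [-0.4, -1.0, -1.3]
finger_gap: 0.0182
t 5.225 p [ 0.5254 -0.2594  0.3782] F [-0.41 -1.   -1.31] gap 0.0182
[[0.9839, -0.1789, -0.0014], [-0.1789, -0.9839, 0.0011], [-0.0016, -0.0008, -1.0]]
q [ 0.597  0.234 -0.251  1.651  0.06   1.266 -1.416]
```

View pics/w5.png

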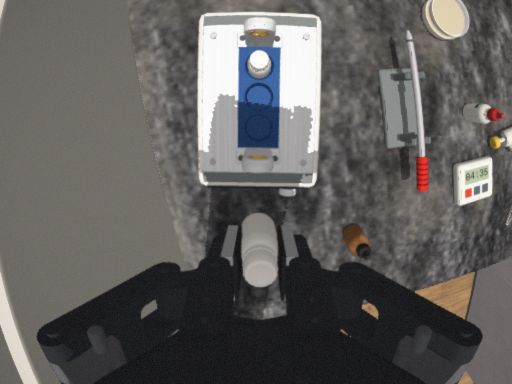

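View pics/s5.png

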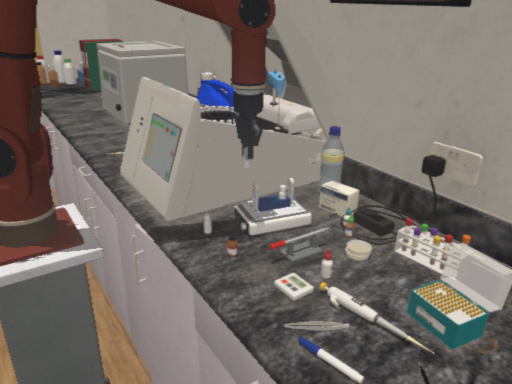

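View pics/sc5.png

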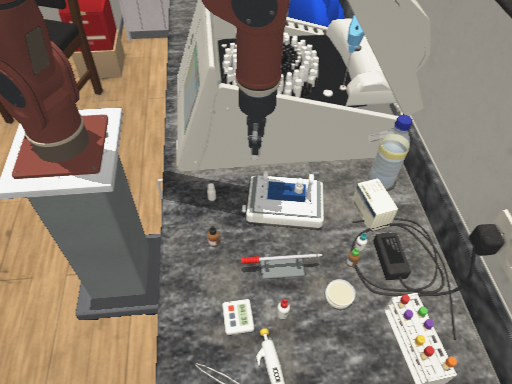

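```bash
python3 - <<'E'
from h import *
crop('w5',190,5,330,195,4,'c5')
crop('w5',225,200,295,300,6,'c5b')
E
```

```text
(no output)
```

View pics/c5.png

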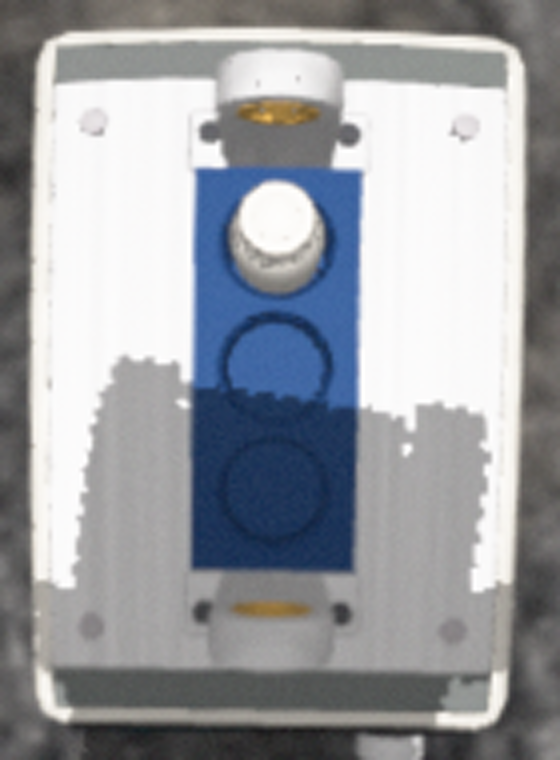

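View pics/c5b.png

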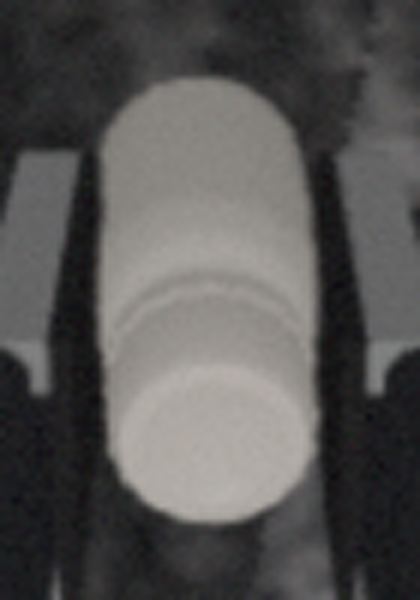

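```bash
python3 - <<'E'
from h import *
_,D,p=load('w5'); f=lambda x,y:(190+x/4,5+y/4)
A={}
for n,a,z in [('mid',(276,364),.074),('front',(274,489),.074),('cap',(277,216),.110),('c00',(193,170),.074),('c01',(361,170),.074),('c11',(355,572),.074),('c10',(191,570),.074)]:
    A[n]=atz(p,*f(*a),z,True);print(n,np.round(A[n],4),D[int(f(*a)[1]),int(f(*a)[0])])
c=np.mean([A[k] for k in ['c00','c01','c10','c11']],0);print('centre',c)
v=A['c00']+A['c01']-A['c10']-A['c11'];print('yaw',np.degrees(np.arctan2(v[1],v[0])))
v=A['cap']-A['front'];print('yaw',np.degrees(np.arctan2(v[1],v[0])),np.linalg.norm(v[:2]))
u,v=260.2,274.2;z=D[274,260];print('depth',z)
c,r=ray(p,u,v,True);Rm=cv2.Rodrigues(p['rvec'])[0];dz=(Rm@r)[2];P=c+r*z/dz;o=np.array([.5254,-.2594,.3782]);print('cap in hand',P, 'rel tool', np.array([[.9839,-.1789,0],[-.1789,-.9839,0],[0,0,-1]]).T@(P-o))
for z in [.228,.232,.236]: print(atz(p,u,v,z,True), np.array([[.9839,-.1789,0],[-.1789,-.9839,0],[0,0,-1]]).T@(atz(p,u,v,z,True)-o))
E
```

```text
mid [ 0.6046 -0.2741  0.074 ] 0.27635854
front [ 0.5765 -0.2685  0.074 ] 0.2853566
cap [ 0.6323 -0.2794  0.11  ] 0.21752362
c00 [ 0.6526 -0.2638  0.074 ] 0.24761212
c01 [ 0.6458 -0.301   0.074 ] 0.26551205
c11 [ 0.5543 -0.2834  0.074 ] 0.29754657
c10 [ 0.5615 -0.2463  0.074 ] 0.29691052
centre [ 0.60355261 -0.27362785  0.074     ]
yaw -10.871054118420178
yaw -11.03445145984617 0.056946049364979205
depth 0.128549
cap in hand [ 0.52363254 -0.26020159  0.2327448 ] rel tool [-0.0015956   0.00110489  0.1454552 ]
[ 0.52071372 -0.25968333  0.228     ] [-0.00456015  0.00111715  0.1502    ]
[ 0.52317436 -0.26012024  0.232     ] [-0.00206095  0.00110681  0.1462    ]
[ 0.52563501 -0.26055715  0.236     ] [0.00043824 0.00109647 0.1422    ]
```

```bash
python3 - <<'E'
from h import *
d(.6051,-.2729,.29,-11)
E
```

```text
roll 0.0096
yaw -10.45 tool cm [ 8.19 -0.34  8.9 ]
```

```bash

python3 -m crank '[[1,0,0,0.01,1.5],[2.5,-0.1,0,0,1.5],[2.7,-0.1,0,0,1.5],[1.6,-0.1,0,0,1.5],[0.4,0,2,0,1.5],[0,0,3,0,1.5],[0,0,2.5,0,1.5],[0,0,1.4,0,1.5],[0,0,0,0,1.5],[0,0,0,0,1.5]]'
python3 - <<'E'
from h import *
st();cap('wrist','w6');cap('side','s6');cap('scene','sc6');d(.6051,-.2729,.29,-11)
crop('s6',220,140,330,230,6,'c6s');crop('sc6',230,130,340,220,6,'c6c')
E
```

```text
time: 6.62
eef_pos: [0.6063, -0.2726, 0.2912]
tcp_rot: [0.995, -0.096, 0.001, 0.0]
wrist_force: [0.2, -0.1, 0.6]
finger_gap: 0.0186
t 6.625 p [ 0.6063 -0.2726  0.2912] F [ 0.2  -0.05  0.6 ] gap 0.0186
[[0.9817, -0.1903, 0.0013], [-0.1903, -0.9817, -0.0006], [0.0014, 0.0003, -1.0]]
q [ 0.54   0.452 -0.244  1.547  0.116  1.155 -1.49 ]
roll 0.0007
yaw -10.96 tool cm [-0.12  0.06  0.14]
```

View pics/w6.png

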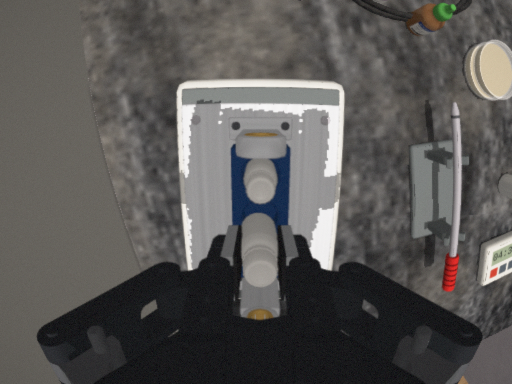

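View pics/c6s.png

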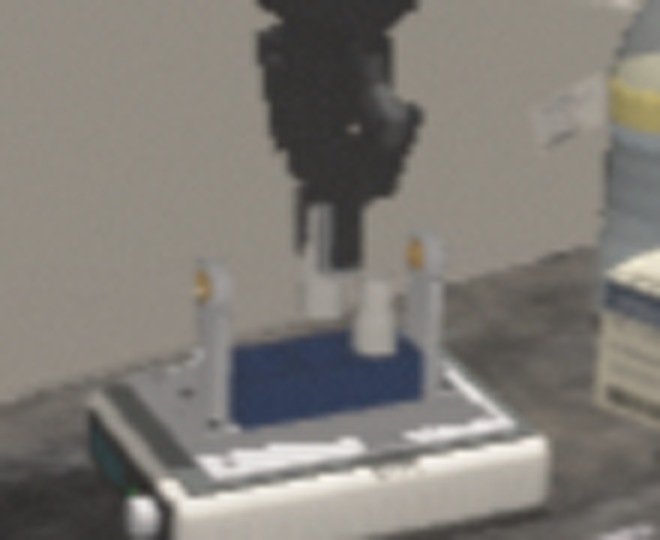

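View pics/c6c.png

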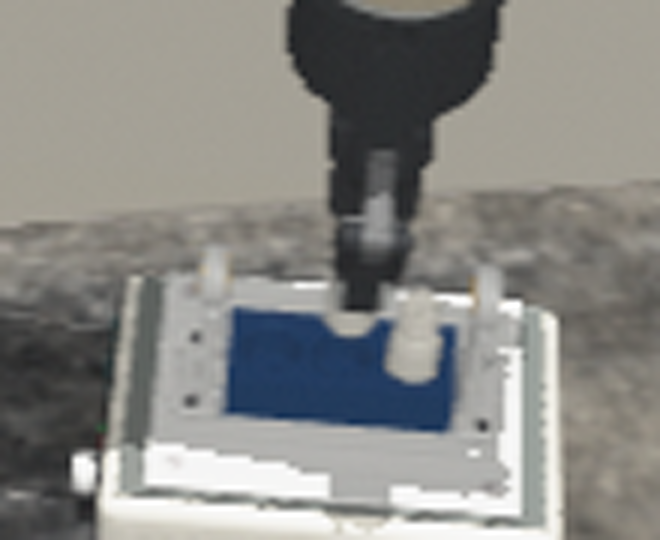

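```bash
python3 - <<'E'
from h import *
crop('w6',220,110,305,330,3.5,'c6w')
E
```

```text
(no output)
```

View pics/c6w.png

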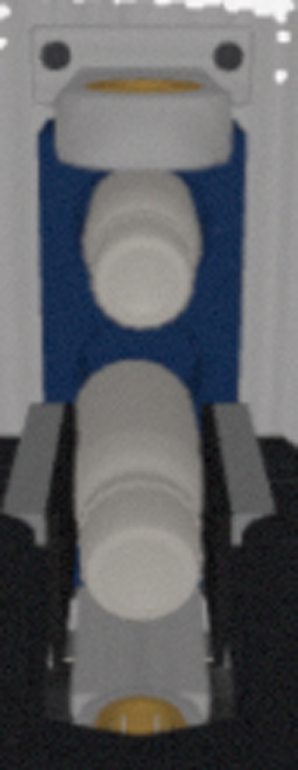

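```bash
python3 - <<'E'
from h import *
_,D,p=load('w6')
a=atz(p,261.4,192.3,.110,True)
print('rear',a,D[192,261],D[273,261])
m=np.array([[.9817,-.1903],[-.1903,-.9817]])
for z in (.1455,.1475,.1495):
    b=atz(p,260.6,272.9,z,True);print(z,b,m.T@(a-b)[:2]*1000)
Rm=cv2.Rodrigues(p['rvec'])[0]
for u,v in[(261.4,192.3),(260.6,272.9)]:
    c,r=ray(p,u,v,True);print(c+r*D[int(v),int(u)]/(Rm@r)[2])
E
```

```text
rear [ 0.63194637 -0.27961538  0.11      ] 0.15804014 0.12866747
0.1455 [ 0.60544261 -0.27395174  0.1455    ] [27.09652299  0.51633308]
0.1475 [ 0.6066514  -0.27417541  0.1475    ] [25.86729249  0.52679072]
0.1495 [ 0.60786019 -0.27439907  0.1495    ] [24.63806199  0.53724837]
[ 0.63128657 -0.2795051   0.10767458]
[ 0.60571424 -0.274002    0.14594942]
```

```bash

python3 -m crank '[[-0.19,0.05,0.5,0,1.5],[0,0,0.6,0,1.5],[0,0,0.6,0,1.5],[0,0,0.4,0,1.5],[0,0,0.4,0,1.5],[0,0,0,0,1.5]]'
python3 - <<'E'
from h import *
st();cap('wrist','w7')
crop('w7',220,110,305,330,3.5,'c7w')
E
```

```text
time: 7.52
eef_pos: [0.6041, -0.2726, 0.2648]
tcp_rot: [0.995, -0.095, -0.0, -0.0]
wrist_force: [0.3, -0.1, -0.2]
finger_gap: 0.0182
t 7.525 p [ 0.6041 -0.2726  0.2648] F [ 0.26 -0.15 -0.19] gap 0.0182
[[0.9818, -0.1901, -0.0003], [-0.1901, -0.9818, 0.0001], [-0.0003, -0.0001, -1.0]]
q [ 0.54   0.472 -0.242  1.576  0.122  1.109 -1.493]
```

View pics/c7w.png

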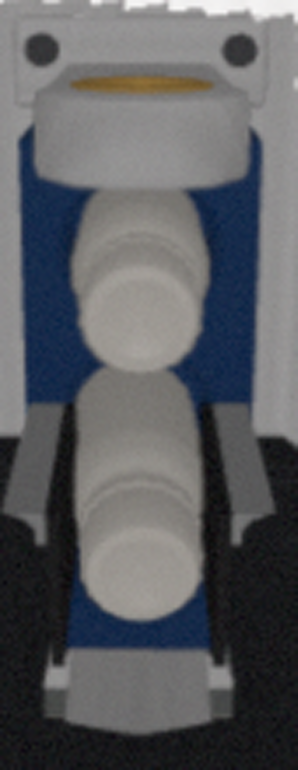

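No contact force, 7 mm into the well. Continue down.

```bash

python3 -m crank '[[0,0,0.3,0,1.5],[0,0,0.3,0,1.5],[0,0,0.2,0,1.5],[0,0,0.2,0,1.5],[0,0,0,0,1.5]]'
python3 - <<'E'
from h import *
st()
E
```

```text
time: 8.2
eef_pos: [0.6041, -0.2726, 0.255]
tcp_rot: [0.995, -0.095, -0.0, -0.0]
wrist_force: [-0.4, -0.8, -2.1]
finger_gap: 0.0184
t 8.2 p [ 0.6041 -0.2726  0.255 ] F [-0.43 -0.75 -2.15] gap 0.0184
[[0.9818, -0.1901, -0.0002], [-0.1901, -0.9818, 0.0001], [-0.0002, -0.0001, -1.0]]
q [ 0.539  0.482 -0.241  1.584  0.125  1.092 -1.495]
```

```bash

python3 -m crank '[[0,0,0.1,0,1.5],[0,0,0,0,1.5],[0,0,0,0,4],[0,0,0,0,4],[0,0,0,0,4],[0,0,0,0,4]]'
python3 -m crank '[[0,0,-2,0,4],[0,0,-3,0,4],[0,0,-3,0,4],[0,0,-2,0,4],[-2,0,0,0,4],[-3,0,0,0,4],[-3,0,0,0,4],[0,0,0,0,4]]'
python3 - <<'E'
from h import *
st();cap('wrist','w8');d(.418,-.2295,.37)
crop('w8',190,5,330,195,4,'c8w')
E
```

```text
time: 8.95
eef_pos: [0.6041, -0.2726, 0.2542]
tcp_rot: [0.995, -0.095, -0.0, -0.0]
wrist_force: [-0.4, 0.0, 0.8]
finger_gap: 0.0397
time: 9.95
eef_pos: [0.5242, -0.2575, 0.3552]
tcp_rot: [0.995, -0.096, -0.0, 0.0]
wrist_force: [0.2, -0.4, 0.3]
finger_gap: 0.0401
t 9.95 p [ 0.5242 -0.2575  0.3552] F [ 0.18 -0.39  0.3 ] gap 0.0401
[[0.9816, -0.1911, -0.0001], [-0.1911, -0.9816, -0.0007], [0.0, 0.0007, -1.0]]
q [ 0.598  0.246 -0.255  1.685  0.066  1.219 -1.436]
yaw -10.99 tool cm [-11.06  -0.7   -1.49]
```

View pics/c8w.png

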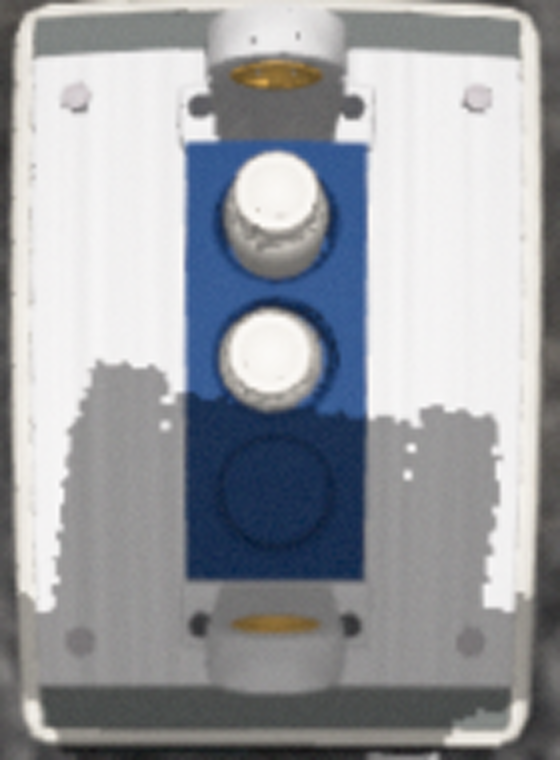

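Middle bottle is seated (cap at crop (272,352), level with the rear one). Now the other bottle.

```bash

python3 -m crank '[[-2,-0.1,0,0,4.5],[-3,-0.2,0,0,4.5],[-3,-0.2,2,0,4.5],[-2,-0.2,3,0,4.5],[-1.06,0,4,0,4.5],[0,0,2,0,4.5],[0,0,0,0,4.5]]'
python3 - <<'E'
from h import *
st();cap('wrist','w9');d(.418,-.2295,.1976)
E
```

```text
time: 10.88
eef_pos: [0.4186, -0.2293, 0.2433]
tcp_rot: [0.995, -0.095, -0.001, -0.001]
wrist_force: [-0.3, 0.7, 0.9]
finger_gap: 0.0449
t 10.875 p [ 0.4186 -0.2293  0.2433] F [-0.3   0.75  0.92] gap 0.0449
[[0.9819, -0.1896, -0.0019], [-0.1895, -0.9819, 0.0015], [-0.0022, -0.0011, -1.0]]
q [ 0.645  0.156 -0.254  2.045  0.047  0.948 -1.395]
yaw -10.92 tool cm [-0.11  0.03  4.68]
```

View pics/w9.png

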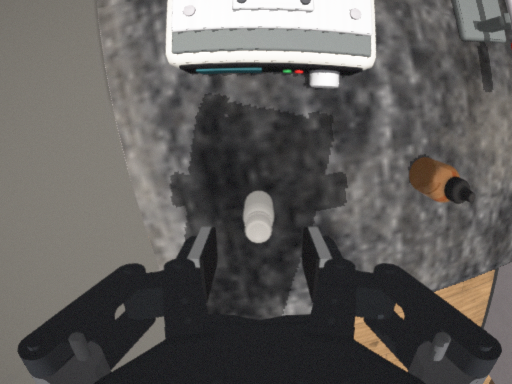

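```bash

python3 -m crank '[[-0.05,0,2.2,0,4.5],[0,0,1.5,0,4.5],[0,0,0.9,0,4.5],[0,0,0,0,4.5],[0,0,0,0,1.5],[0,0,0,0,1.5],[0,0,0,0,1.5],[0,0,0,0,1.5],[0,0,0,0,1.5]]'
python3 - <<'E'
from h import *
st();d(.5755,-.268,.36)
E
```

```text
time: 12.05
eef_pos: [0.4182, -0.2295, 0.1989]
tcp_rot: [0.995, -0.095, 0.001, 0.0]
wrist_force: [0.1, 1.2, 6.0]
finger_gap: 0.0186
t 12.05 p [ 0.4182 -0.2295  0.1989] F [0.08 1.23 5.97] gap 0.0186
[[0.9818, -0.1901, 0.001], [-0.1901, -0.9818, -0.0005], [0.0011, 0.0003, -1.0]]
q [ 0.638  0.22  -0.25   2.081  0.072  0.847 -1.416]
yaw -10.96 tool cm [ 16.19   0.79 -16.1 ]
```

```bash

python3 -m crank '[[0,0,-2,0,1.5],[0,0,-4,0,1.5],[0,0,-4,0,1.5],[2,0,-4,0,1.5],[4,0.2,-2,0,1.5],[4,0.2,0,0,1.5],[4,0.2,0,0,1.5],[2.2,0.15,0,0,1.5],[0,0,0,0,1.5],[0,0,0,0,1.5]]'
python3 - <<'E'
from h import *
st();cap('wrist','w10');d(.5755,-.2678,.29,-11);crop('w10',220,60,305,300,3.3,'c10w')
E
```

```text
time: 13.3
eef_pos: [0.5749, -0.2675, 0.3579]
tcp_rot: [0.995, -0.096, -0.0, -0.0]
wrist_force: [0.5, -0.1, -0.0]
finger_gap: 0.0185
t 13.3 p [ 0.5749 -0.2675  0.3579] F [ 0.47 -0.12 -0.  ] gap 0.0185
[[0.9818, -0.1902, -0.0009], [-0.1902, -0.9818, 0.0003], [-0.001, -0.0001, -1.0]]
q [ 0.572  0.344 -0.261  1.555  0.092  1.256 -1.466]
roll 0.0005
yaw -10.97 tool cm [0.08 0.02 6.82]
```

View pics/c10w.png

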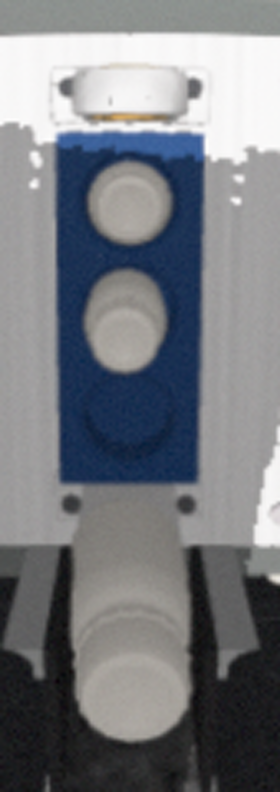

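```bash
python3 - <<'E'
from h import *
_,D,p=load('w10')
m=np.array([[.9818,-.1902],[-.1902,-.9818]])
b=atz(p,260.3,269.7,.3579-.1449,True); print('hand rel',m.T@(b-[.5749,-.2675,0])[:2]*1000)
_,_,p6=load('w6');b=atz(p6,260.6,272.9,.2912-.1436,True); print('hand rel prev',m.T@(b-[.6063,-.2726,0])[:2]*1000)
for n,x,y in [('rear',130,200),('mid',126,337)]:
    print(n,atz(p,220+x/3.3,60+y/3.3,.110,True))
print(atz(p,220+128/3.3,60+415/3.3,.074,True))
E
```

```text
hand rel [1.21217496 1.24860901]
hand rel prev [0.7061152  1.47938242]
rear [ 0.63413933 -0.27982493  0.11      ]
mid [ 0.60426695 -0.27313119  0.11      ]
[ 0.57705673 -0.26823344  0.074     ]
```

```bash

python3 -m crank '[[0.05,0,2,0,1.5],[0,0,3,0,1.5],[0,0,2,0,1.5],[0,0,0.8,0,1.5],[0,0,0.8,0,1.5],[0,0,0.6,0,1.5],[0,0,0,0,1.5]]'
python3 - <<'E'
from h import *
st();cap('side','s11');crop('s11',220,140,330,230,6,'c11s')
E
```

```text
time: 14.22
eef_pos: [0.576, -0.2676, 0.2661]
tcp_rot: [0.995, -0.095, -0.0, -0.0]
wrist_force: [-0.0, -0.7, -1.9]
finger_gap: 0.0182
t 14.225 p [ 0.576  -0.2676  0.2661] F [-0.01 -0.74 -1.91] gap 0.0182
[[0.9818, -0.1901, -0.0001], [-0.1901, -0.9818, 0.0001], [-0.0001, -0.0001, -1.0]]
q [ 0.566  0.421 -0.256  1.648  0.117  1.088 -1.485]
```

View pics/c11s.png

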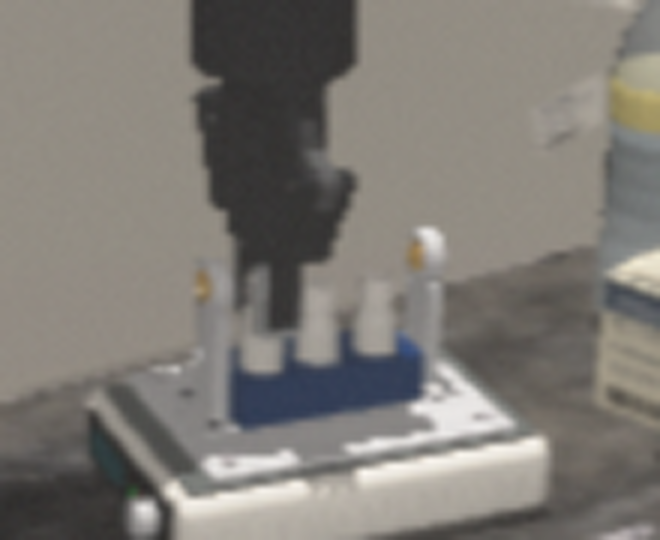

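The bottle is entering the front well with no reaction. Lower to the floor, release and back off upwards.

```bash

python3 -m crank '[[0,0,0.4,0,1.5],[0,0,0.4,0,1.5],[0,0,0.2,0,1.5],[0,0,0.05,0,1.5],[0,0,0,0,1.5]]'
python3 -m crank '[[0,0,0,0,4],[0,0,0,0,4],[0,0,0,0,4],[0,0,0,0,4]]'
python3 -m crank '[[0,0,-2,0,4],[0,0,-3,0,4],[0,0,-3,0,4],[0,0,-2,0,4],[-2,0,0,0,4],[-3,0,0,0,4],[0,0,0,0,4]]'
python3 - <<'E'
from h import *
st();cap('wrist','w12');crop('w12',170,5,370,195,4,'c12w');cap('side','s12');crop('s12',220,160,330,230,6,'c12s')
E
```

```text
time: 14.9
eef_pos: [0.576, -0.2676, 0.2557]
tcp_rot: [0.995, -0.095, -0.0, -0.0]
wrist_force: [-0.3, -0.3, -0.2]
finger_gap: 0.0182
time: 15.4
eef_pos: [0.576, -0.2676, 0.2557]
tcp_rot: [0.995, -0.095, -0.0, -0.0]
wrist_force: [-0.6, 0.9, 0.1]
finger_gap: 0.0402
time: 16.27
eef_pos: [0.5255, -0.2582, 0.3566]
tcp_rot: [0.995, -0.096, -0.0, 0.0]
wrist_force: [0.1, 0.5, 0.5]
finger_gap: 0.0399
t 16.275 p [ 0.5255 -0.2582  0.3566] F [0.09 0.47 0.45] gap 0.0399
[[0.9816, -0.1911, -0.0002], [-0.1911, -0.9816, -0.0007], [-0.0001, 0.0007, -1.0]]
q [ 0.606  0.249 -0.265  1.679  0.069  1.223 -1.438]
```

View pics/c12w.png

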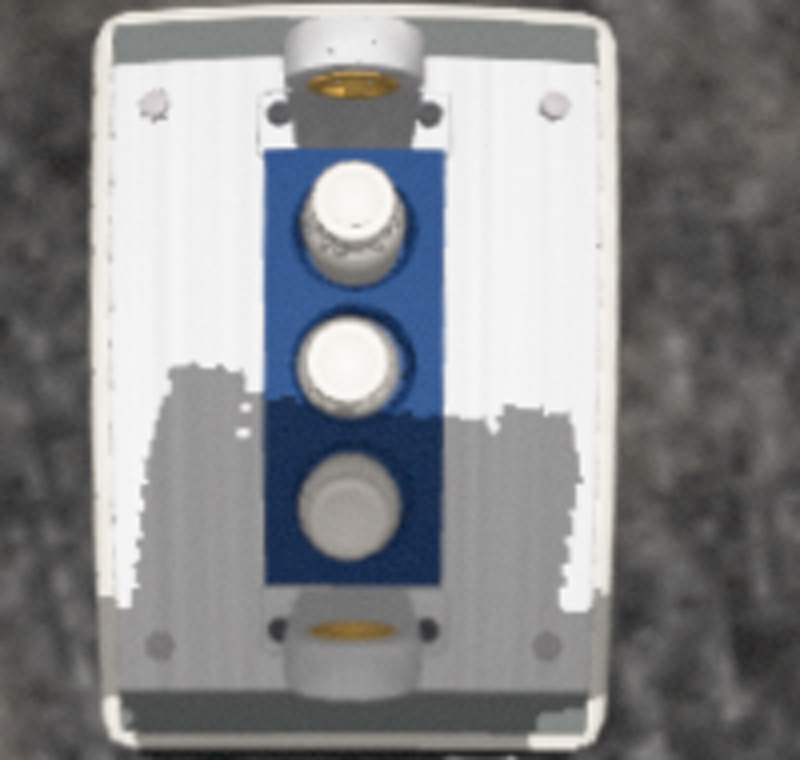

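View pics/c12s.png

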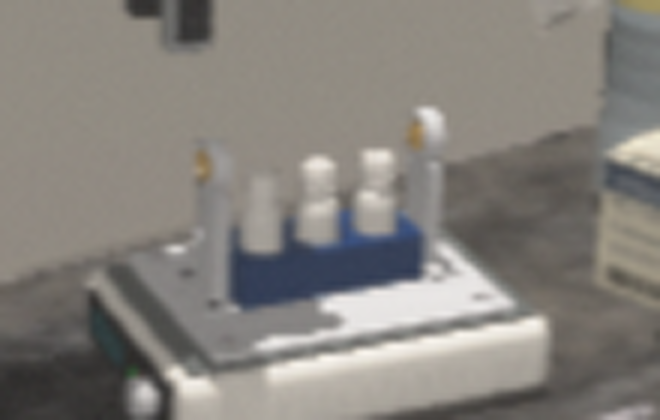

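```bash
python3 - <<'E'
from h import *
_,D,p=load('w12');Rm=cv2.Rodrigues(p['rvec'])[0]
for x,y in [(355,200),(350,363),(350,510),(355,55),(352,660)]:
    u,v=170+x/4,5+y/4
    dd=np.median(D[int(v)-2:int(v)+3,int(u)-2:int(u)+3]);c,r=ray(p,u,v,True);print(np.round(c+r*dd/(Rm@r)[2],4), np.round(atz(p,u,v,.11,True),4))
f=lambda x,y:(170+x/4,5+y/4)
A=[atz(p,*f(*a),.074,True) for a in [(265,149),(445,150),(441,584),(265,584)]]
print(np.mean(A,0)); v=A[0]+A[1]-A[2]-A[3];print(np.degrees(np.arctan2(v[1],v[0])),np.linalg.norm(v)/2)
o=ctrl.get_obs();d(.497,-.4445,.35,-1.8)
E
```

```text
[ 0.6323 -0.2796  0.1083] [ 0.632  -0.2796  0.11  ]
[ 0.603  -0.273   0.1083] [ 0.6029 -0.273   0.11  ]
[ 0.5767 -0.2679  0.1084] [ 0.5768 -0.2679  0.11  ]
[ 0.6538 -0.2838  0.1282] [ 0.6593 -0.2849  0.11  ]
[ 0.5532 -0.2637  0.1279] [ 0.5495 -0.2629  0.11  ]
[ 0.60400161 -0.27384455  0.074     ]
-11.280840631681361 0.09300388792957402
roll -0.16
yaw -10.97 tool cm [-2.42 18.72  0.64]
```

```bash

python3 -m crank '[[-0.5,2,0,-0.08,4],[-0.5,4,0,-0.08,4],[-0.5,5,0,0,4],[-0.4,4.5,0,0,4],[-0.4,2.5,0,0,4],[0,0,3,0,4],[0,0,2,0,4],[0,0,0,0,4]]'
python3 - <<'E'
from h import *
st();cap('wrist','w13');d(.497,-.4445,.20,-1.8)
E
```

```text
time: 17.38
eef_pos: [0.4922, -0.4343, 0.3038]
tcp_rot: [1.0, -0.015, -0.001, -0.001]
wrist_force: [0.5, 1.2, -0.4]
finger_gap: 0.0403
t 17.375 p [ 0.4922 -0.4343  0.3038] F [ 0.52  1.16 -0.36] gap 0.0403
[[0.9996, -0.0298, -0.0025], [-0.0298, -0.9996, 0.0028], [-0.0026, -0.0028, -1.0]]
q [ 0.798  0.422 -0.186  1.558  0.081  1.173 -1.005]
roll 0.0016
yaw -1.71 tool cm [ 0.48  0.97 10.53]
```

View pics/w13.png

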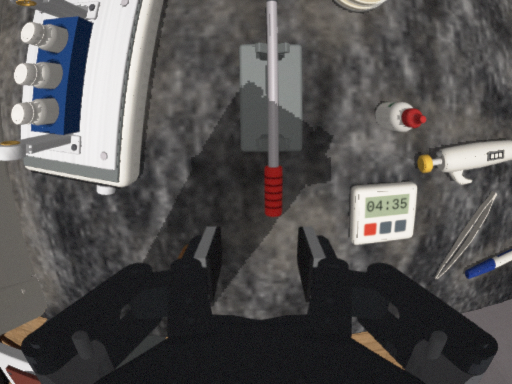

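```bash
python3 - <<'E'
from h import *
crop('w13',240,0,310,225,3.5,'c13')
E
```

```text
(no output)
```

View pics/c13.png

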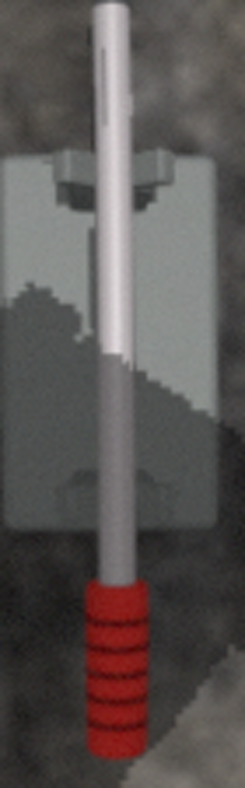

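```bash
python3 - <<'E'
from h import *
_,D,p=load('w13');f=lambda x,y:(240+x/3.5,y/3.5)
P=[atz(p,*f(*a),.047,True) for a in [(111,10),(116,350),(117,583),(117,752)]]
for x in P:print(np.round(x,4))
v=P[0]-P[2];print(np.degrees(np.arctan2(v[1],v[0])))
d(.4965,-.444,.20,-1.8)
E
```

```text
[ 0.6441 -0.4485  0.047 ]
[ 0.5672 -0.4471  0.047 ]
[ 0.5162 -0.4462  0.047 ]
[ 0.4766 -0.4456  0.047 ]
-1.0167712447454602
roll 0.0016
yaw -1.71 tool cm [ 0.42  0.92 10.53]
```

```bash

python3 -m crank '[[0.45,1,3,-0.007,4],[0,0,3,0,4],[0,0,2.5,0,4],[0,0,1.3,0,4],[0,0,0,0,4]]'
python3 - <<'E'
from h import *
st();cap('wrist','w14');d(.497,-.4446,.20,-1.3)
E
```

```text
time: 18.05
eef_pos: [0.4965, -0.4455, 0.2079]
tcp_rot: [1.0, -0.012, -0.0, -0.0]
wrist_force: [0.7, 0.1, 0.6]
finger_gap: 0.0398
t 18.05 p [ 0.4965 -0.4455  0.2079] F [0.68 0.08 0.56] gap 0.0398
[[0.9997, -0.0238, -0.0002], [-0.0238, -0.9997, 0.0003], [-0.0002, -0.0003, -1.0]]
q [ 0.797  0.533 -0.176  1.608  0.105  1.01  -1.006]
roll -0.0013
yaw -1.37 tool cm [ 0.03 -0.12  0.87]
```

View pics/w14.png

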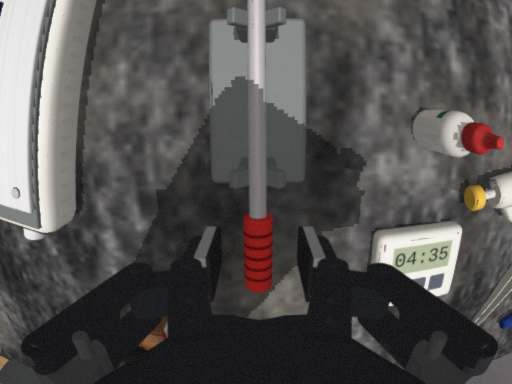

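```bash

python3 -m crank '[[0.03,-0.03,0.5,0,4],[0,0,0.35,0,4],[0,0,0,0,0.8],[0,0,0,0,0.8],[0,0,0,0,0.8],[0,0,0,0,0.8],[0,0,0,0,0.8]]'
python3 - <<'E'
from h import *
st();cap('wrist','w15')
E
```

```text
time: 18.98
eef_pos: [0.4966, -0.4453, 0.1994]
tcp_rot: [1.0, -0.012, 0.0, -0.0]
wrist_force: [-1.7, 2.0, 2.2]
finger_gap: 0.0119
t 18.975 p [ 0.4966 -0.4453  0.1994] F [-1.66  1.97  2.18] gap 0.0119
[[0.9997, -0.024, 0.0002], [-0.024, -0.9997, 0.0001], [0.0002, -0.0001, -1.0]]
q [ 0.796  0.543 -0.175  1.613  0.107  0.995 -1.008]
```

View pics/w15.png

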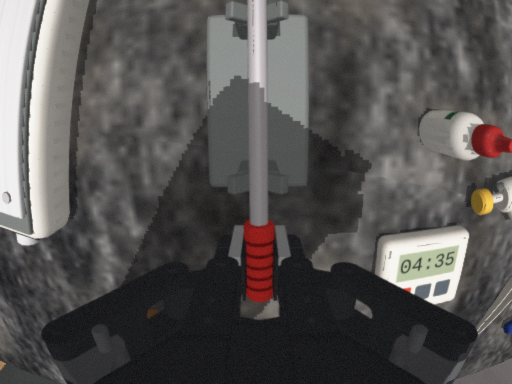

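```bash

python3 -m crank '[[0,0,-1,0,0.8],[0,0,-3,0,0.8],[0,0,-4,0,0.8],[0,0,-4,0,0.8],[0,0,-1.5,0,0.8],[0,0,0,0,0.8]]'
python3 - <<'E'
from h import *
st();cap('wrist','w16');cap('side','s16');crop('s16',220,130,380,250,5,'c16s');d(.377,-.2295,.33,-11)
E
```

```text
time: 19.77
eef_pos: [0.4966, -0.4457, 0.3351]
tcp_rot: [1.0, -0.012, 0.001, 0.001]
wrist_force: [0.1, 0.1, -1.4]
finger_gap: 0.012
t 19.775 p [ 0.4966 -0.4457  0.3351] F [ 0.13  0.06 -1.38] gap 0.012
[[0.9997, -0.0245, 0.0013], [-0.0245, -0.9997, -0.0014], [0.0014, 0.0013, -1.0]]
q [ 0.803  0.417 -0.184  1.498  0.079  1.232 -0.987]
roll 0.1676
yaw -1.4 tool cm [-15.81 -18.91   0.26]
```

View pics/w16.png

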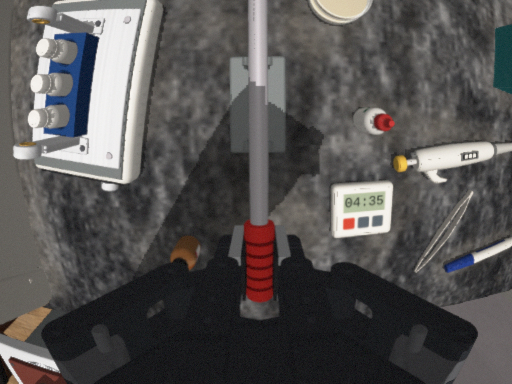

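View pics/c16s.png

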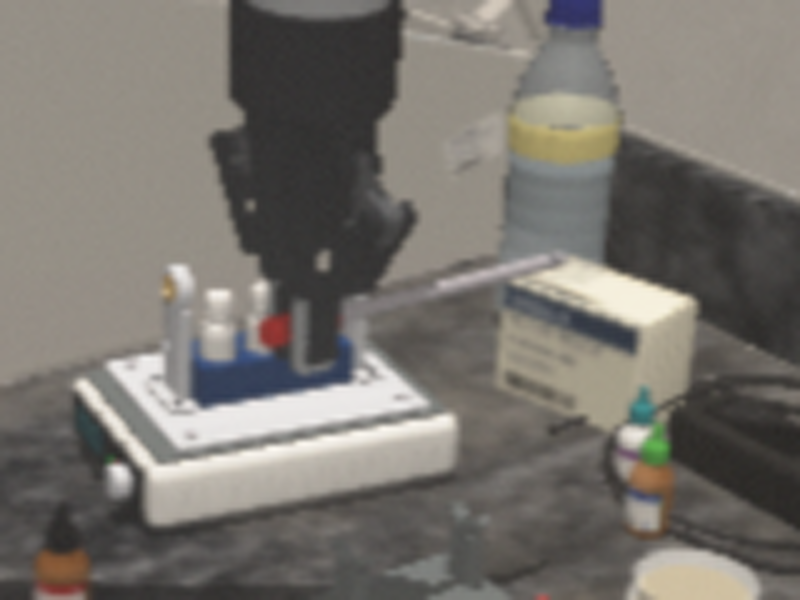

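```bash
cat >> h.py <<'E'
def rodfit(f,v0=5,v1=210,umin=240,umax=285):
    im,D,p=load(f); Rm=cv2.Rodrigues(p['rvec'])[0]; T=[]
    o=ctrl.get_obs(); m=R.from_quat(o['tcp_rot']).as_matrix()
    for v in range(v0,v1,5):
        row=D[v,umin:umax]; dm=np.min(row[row>0]); k=np.where((row>0)&(row<dm+.012))[0]
        u=umin+k.mean(); dd=np.percentile(row[k],20)
        c,r=ray(p,u,v,True); P=c+r*dd/(Rm@r)[2]; T.append(np.r_[m.T@(P-o['eef_pos']),len(k)])
    T=np.array(T); return T
E
python3 - <<'E'
from h import *
T=rodfit('w16')
print(np.round(T[::4]*[1000,1000,1000,1],1).tolist())
s=T[(T[:,0]<.14)]
print(np.polyfit(s[:,0],s[:,1],1),np.polyfit(s[:,0],s[:,2],1))
E
```

```text
[[113.7, 0.9, 148.7, 19.0], [104.9, 1.1, 148.8, 20.0], [96.3, 1.3, 149.0, 19.0], [88.0, 1.1, 149.2, 19.0], [79.8, 1.3, 148.9, 19.0], [71.7, 1.3, 148.6, 19.0], [63.6, 1.3, 149.2, 19.0], [55.4, 1.5, 149.2, 20.0], [47.2, 1.7, 149.1, 19.0], [38.8, 1.7, 148.6, 19.0], [29.8, 1.7, 149.3, 19.0]]
[-0.00933209  0.00203249] [-0.0008469   0.14911661]
```

```bash
python3 - <<'E'
from h import *
for f,t in (('w15',.1994),('w14',.2079),('w16',.3351)):
    im,D,p=load(f); Rm=cv2.Rodrigues(p['rvec'])[0]; print(f,'cam z', (-Rm.T@p['tvec'].ravel())[2]-t, Rm[2])
    for v in (30,80,130,180,205):
        row=D[v,240:285]; dm=np.min(row[row>0]); k=np.where((row>0)&(row<dm+.012))[0]; u=240+k.mean(); dd=np.percentile(row[k],20);c,r=ray(p,u,v,True); P=c+r*dd/(Rm@r)[2];print(v,np.round(P,4),round(t-P[2],4), len(k), np.round(row[k][::4],4))
E
```

```text
w15 cam z -0.03179228392986555 [-0.26913981  0.00742741 -0.96307248]
30 [ 0.5981 -0.4476  0.0489] 0.1505 20 [0.1097 0.1067 0.1055 0.1054 0.1073]
80 [ 0.5775 -0.4473  0.0484] 0.151 19 [0.113  0.1128 0.1135 0.112  0.112 ]
130 [ 0.5573 -0.4472  0.048 ] 0.1514 19 [0.1204 0.1178 0.1165 0.1169 0.1199]
180 [ 0.5365 -0.4484  0.0477] 0.1517 45 [0.1258 0.1268 0.1272 0.1248 0.1229 0.1242 0.1244 0.1293 0.1259 0.1257
 0.1233 0.1242]
205 [ 0.5258 -0.4466  0.048 ] 0.1514 18 [0.1297 0.1266 0.1263 0.1262 0.1275]
w14 cam z -0.03177243618226169 [-0.26944374  0.0075143  -0.96298681]
30 [ 0.6005 -0.4473  0.0478] 0.1601 24 [0.1253 0.1164 0.1148 0.1142 0.1142 0.1152]
80 [ 0.5781 -0.4472  0.0481] 0.1598 18 [0.1211 0.1211 0.12   0.121  0.121 ]
130 [ 0.5565 -0.4469  0.0479] 0.16 19 [0.13   0.1274 0.1259 0.1264 0.1273]
180 [ 0.5342 -0.4486  0.0475] 0.1604 45 [0.1345 0.1355 0.1383 0.1318 0.1314 0.1319 0.1339 0.1354 0.1348 0.133
 0.1328 0.1342]
205 [ 0.5226 -0.4465  0.0479] 0.16 17 [0.1376 0.136  0.1356 0.1353 0.1393]
w16 cam z -0.031608861153600565 [-0.26800498  0.0060833  -0.96339832]
30 [ 0.5986 -0.4487  0.1833] 0.1518 20 [0.1089 0.1076 0.1058 0.1062 0.1085]
80 [ 0.5776 -0.4482  0.1836] 0.1515 20 [0.1149 0.1141 0.1132 0.1132 0.1137]
130 [ 0.5574 -0.4481  0.1834] 0.1517 20 [0.1204 0.118  0.1187 0.1177 0.1192]
180 [ 0.5367 -0.4478  0.1835] 0.1516 19 [0.1259 0.1243 0.1233 0.1248 0.1246]
205 [ 0.5257 -0.4475  0.1833] 0.1518 19 [0.1297 0.1267 0.1271 0.1252 0.1266]
```

```bash

python3 -m crank '[[-2,0,0,0.084,0.8],[-3,0,0,0.084,0.8],[-4,-2,0,0,0.8],[-4,-3.5,0,0,0.8],[-2.5,-4,0,0,0.8],[0,-4,0,0,0.8],[0,-3,0,0,0.8],[0,-1.5,0,0,0.8],[0,0,0,0,0.8],[0,0,0,0,0.8]]'
python3 - <<'E'
from h import *
st();cap('wrist','w17');d(.377,-.2295,.2715,-11)
E
```

```text
time: 21.12
eef_pos: [0.3777, -0.2461, 0.3339]
tcp_rot: [0.995, -0.097, -0.0, -0.0]
wrist_force: [0.1, -0.1, -0.2]
finger_gap: 0.0124
t 21.125 p [ 0.3777 -0.2461  0.3339] F [ 0.13 -0.05 -0.22] gap 0.0124
[[0.9813, -0.1923, -0.0005], [-0.1923, -0.9813, 0.0002], [-0.0006, -0.0001, -1.0]]
q [ 7.520e-01 -5.000e-03 -2.710e-01  2.007e+00 -1.000e-03  1.139e+00
 -1.283e+00]
roll -0.0019
yaw -11.11 tool cm [-0.39 -1.62  6.24]
```

View pics/w17.png

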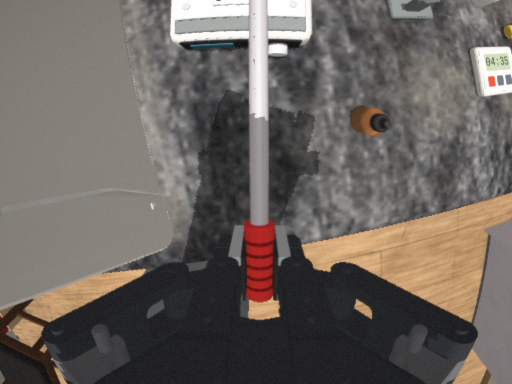

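```bash

python3 -m crank '[[-0.7,-0.6,1,0,0.8],[0,-0.7,2,0,0.8],[0,-0.3,2,0,0.8],[0,0,1.2,0,0.8],[0,0,0,0,0.8],[0,0,0,0,0.8]]'
python3 - <<'E'
from h import *
cap('side','s18');cap('scene','sc18');crop('s18',180,160,330,240,5,'c18s');crop('sc18',190,140,340,240,5,'c18c');st();d(.377,-.2295,.2715,-11)
E
```

```text
time: 21.92
eef_pos: [0.3743, -0.2281, 0.2727]
tcp_rot: [0.995, -0.096, 0.0, 0.0]
wrist_force: [0.7, -0.4, -0.3]
finger_gap: 0.0123
t 22.025 p [ 0.3744 -0.2281  0.2729] F [-0.03  0.13 -0.9 ] gap 0.0122
[[0.9815, -0.1913, 0.001], [-0.1913, -0.9815, -0.0006], [0.0011, 0.0004, -1.0]]
q [ 0.734  0.04  -0.292  2.102  0.014  1.001 -1.328]
roll -0.0005
yaw -11.03 tool cm [0.28 0.09 0.14]
```

View pics/c18s.png

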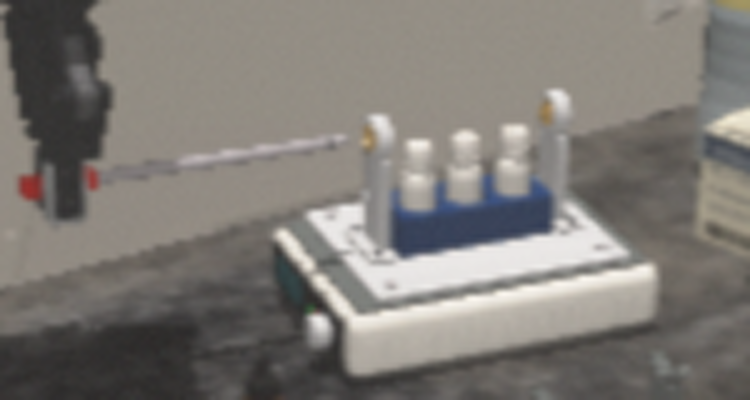

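View pics/c18c.png

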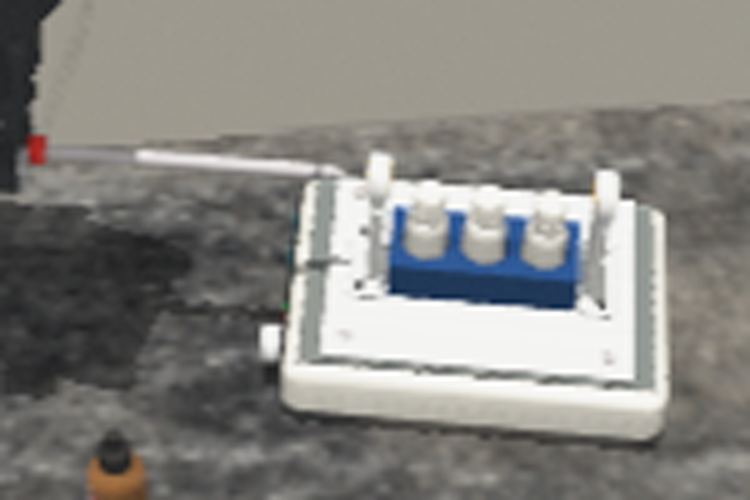

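```bash
python3 - <<'E'
from h import *
for n,(x0,y0,s) in (('sc18',(190,140,5)),('s18',(180,160,5))):
    _,_,p=load(n); f=lambda P:np.round((proj(p,P)-[x0,y0])*s,1)
    for yaw in (-11,):
        t=np.radians(yaw);e=np.array([np.cos(t),np.sin(t),0])
        C=np.array([.604,-.273,0])
        for lab,x,z in (('eyeF face',-59,.117),('eyeR face',49,.117),('eyeF top',-54,.13),('eyeR top',54,.13),('capF',-29,.110),('capR',29,.110)): print(n,lab,f(C+e*x/1000+[0,0,z]))
    for yaw in (-11,-10.5):
        t=np.radians(yaw);e=np.array([np.cos(t),np.sin(t),0]);H=np.array([.3744,-.2281,.2728-.1545])
        print('rod',yaw,[f(H+e*x).tolist() for x in (.02,.08,.163)])
E
python3 - <<'E'
from h import *
crop('s18',180,175,300,215,6.6,'c18s2');crop('sc18',190,160,320,200,6.1,'c18c2')
E
```

```text
sc18 eyeF face [366.7 176.1]
sc18 eyeR face [593.1 193.5]
sc18 eyeF top [378.3 159. ]
sc18 eyeR top [607.  176.6]
sc18 capF [428.5 190.3]
sc18 capR [549.5 199.6]
rod -11 [[45.3, 149.2], [169.3, 158.7], [341.9, 172.0]]
rod -10.5 [[45.4, 148.9], [169.5, 157.6], [342.1, 169.7]]
s18 eyeF face [367.1 138.9]
s18 eyeR face [543.9 112.3]
s18 eyeF top [375.9 115.8]
s18 eyeR top [553.   89.8]
s18 capF [417. 143.]
s18 capR [511.5 128.5]
rod -11 [[92.7, 177.8], [201.9, 161.4], [346.7, 139.6]]
rod -10.5 [[92.6, 177.7], [201.5, 160.9], [345.7, 138.6]]
```

View pics/c18s2.png

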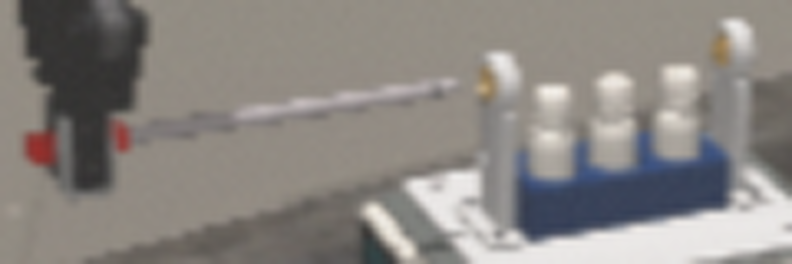

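View pics/c18c2.png

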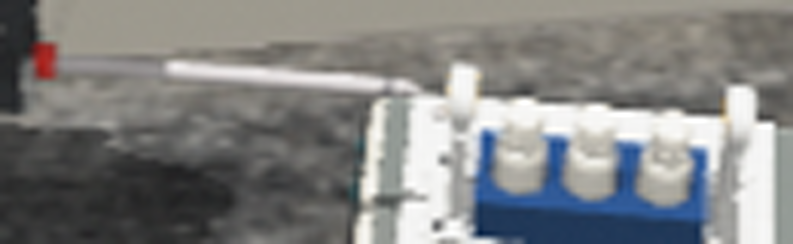

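```bash

python3 -m crank '[[0.6,0,0.12,0,0.8],[0.6,0,0,0,0.8],[0.5,0,0,0,0.8],[0.4,0,0,0,0.8],[0,0,0,0,0.8]]'
python3 - <<'E'
from h import *
st();cap('wrist','w19');cap('side','s19');cap('scene','sc19');crop('s19',180,175,300,215,6.6,'c19s');crop('sc19',190,160,320,200,6.1,'c19c')
E
```

```text
time: 22.65
eef_pos: [0.3951, -0.2319, 0.2709]
tcp_rot: [0.995, -0.096, -0.0, -0.0]
wrist_force: [0.3, 0.5, 0.1]
finger_gap: 0.0119
t 22.65 p [ 0.3951 -0.2319  0.2709] F [0.31 0.48 0.12] gap 0.0119
[[0.9816, -0.1909, -0.0001], [-0.1909, -0.9816, 0.0002], [-0.0001, -0.0002, -1.0]]
q [ 0.721  0.083 -0.297  2.061  0.029  1.001 -1.354]
```

View pics/c19s.png

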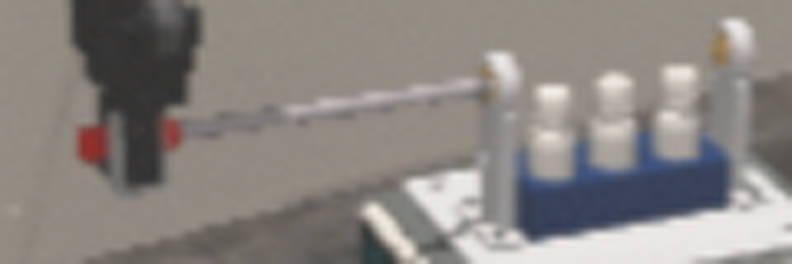

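View pics/c19c.png

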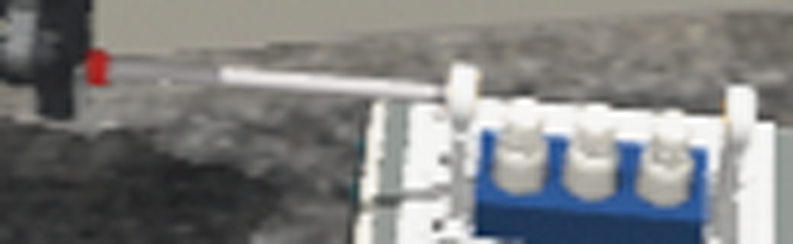

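View pics/w19.png

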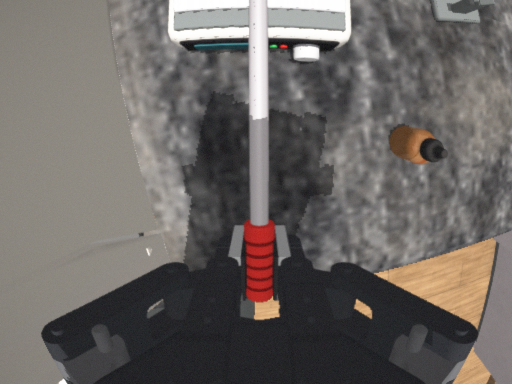

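```bash

python3 -m crank '[[0,0,-0.08,0,0.8],[0.4,0,0,0,0.8],[0.5,0,0,0,0.8],[0.6,0,0,0,0.8],[0.6,0,0,0,0.8],[0.4,0,0,0,0.8],[0,0,0,0,0.8]]'
python3 - <<'E'
from h import *
st();cap('wrist','w20');cap('side','s20');cap('scene','sc20');crop('s20',180,175,300,215,6.6,'c20s');crop('sc20',190,160,320,200,6.1,'c20c')
E
```

```text
time: 23.68
eef_pos: [0.4196, -0.2367, 0.2717]
tcp_rot: [0.995, -0.096, -0.0, -0.0]
wrist_force: [-1.0, -0.3, -0.7]
finger_gap: 0.0121
t 23.675 p [ 0.4196 -0.2367  0.2717] F [-1.   -0.31 -0.7 ] gap 0.0121
[[0.9816, -0.1908, -0.0001], [-0.1908, -0.9816, 0.0002], [-0.0001, -0.0002, -1.0]]
q [ 0.705  0.13  -0.301  2.009  0.045  1.01  -1.381]
```

View pics/c20s.png

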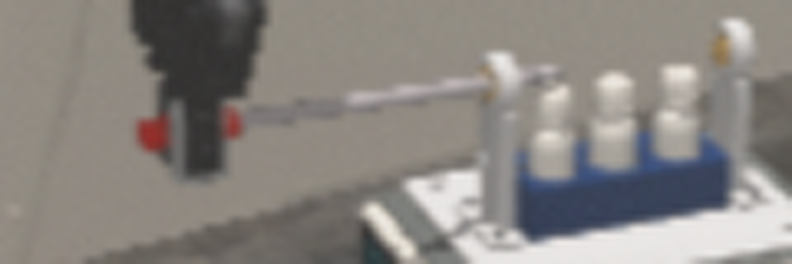

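View pics/c20c.png

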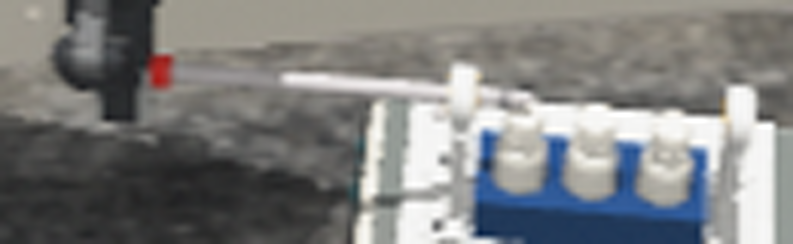

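View pics/w20.png

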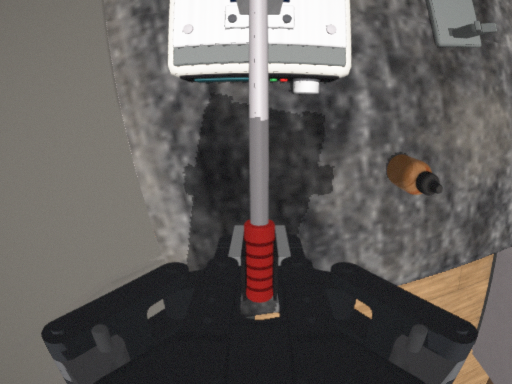

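```bash

python3 -m crank '[[0.6,0,-0.05,0,0.8],[0.8,0,0,0,0.8],[0.8,0,0,0,0.8],[0.8,0,0,0,0.8],[0.8,0,0,0,0.8],[0.7,0,0,0,0.8],[0.4,0,0,0,0.8],[0,0,0,0,0.8]]'
python3 - <<'E'
from h import *
st();cap('wrist','w21');cap('side','s21');cap('scene','sc21');crop('s21',180,175,300,215,6.6,'c21s');crop('sc21',190,160,320,200,6.1,'c21c')
E
```

```text
time: 24.82
eef_pos: [0.4676, -0.246, 0.2723]
tcp_rot: [0.995, -0.096, -0.0, -0.0]
wrist_force: [-1.4, 0.6, -1.3]
finger_gap: 0.0119
t 24.825 p [ 0.4676 -0.246   0.2723] F [-1.37  0.56 -1.35] gap 0.0119
[[0.9816, -0.1909, -0.0001], [-0.1909, -0.9816, 0.0002], [-0.0001, -0.0001, -1.0]]
q [ 0.673  0.22  -0.304  1.903  0.076  1.03  -1.427]
```

View pics/c21s.png

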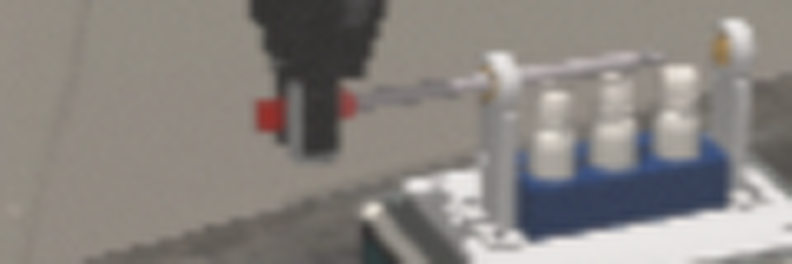

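View pics/c21c.png

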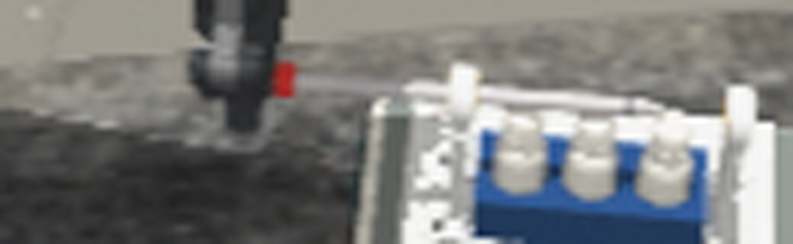

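View pics/w21.png

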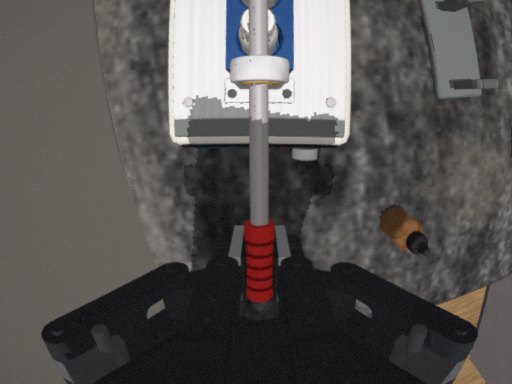

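```bash
python3 - <<'E'
from h import *
crop('w21',215,0,305,130,6,'c21w')
_,D,p=load('w21');Rm=cv2.Rodrigues(p['rvec'])[0]
def P(u,v,s=1):
    dd=np.median(D[v-s:v+s+1,u-s:u+s+1]);c,r=ray(p,u,v,True);return np.round(c+r*dd/(Rm@r)[2],4)
for u,v in[(260,64),(260,68),(258,30),(258,45),(259,110),(259,150),(259,180)]:print(u,v,P(u,v))
E
```

```text
260 64 [ 0.5522 -0.2636  0.1285]
260 68 [ 0.5507 -0.2633  0.1283]
258 30 [ 0.5675 -0.2658  0.1212]
258 45 [ 0.5614 -0.2646  0.1204]
259 110 [ 0.5351 -0.2599  0.1206]
259 150 [ 0.5192 -0.2568  0.1203]
259 180 [ 0.5068 -0.2544  0.1204]
```

View pics/c21w.png

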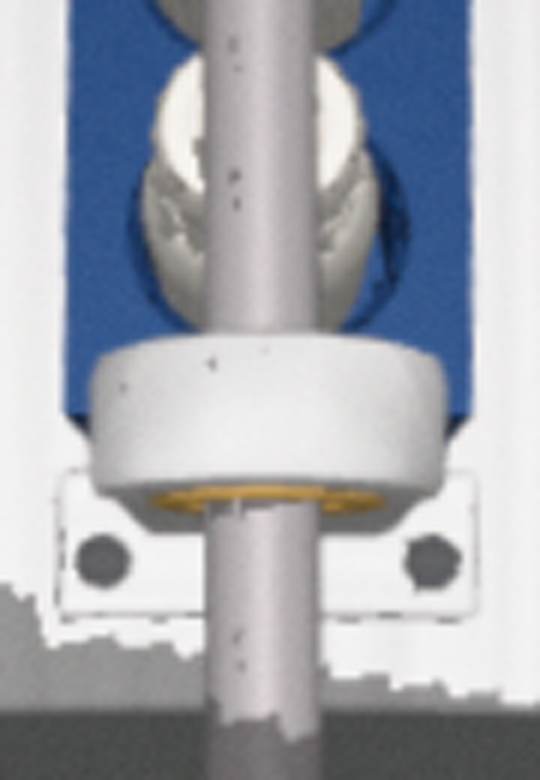

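```bash

python3 -m crank '[[0.3,0.02,0.05,0.006,0.8],[0.5,0,0,0,0.8],[0.5,0,0,0,0.8],[0.5,0,0,0,0.8],[0.4,0,0,0,0.8],[0.3,0,0,0,0.8],[0,0,0,0,0.8]]'
python3 - <<'E'
from h import *
st();cap('wrist','w22');cap('side','s22');cap('scene','sc22');crop('s22',180,175,300,215,6.6,'c22s');crop('sc22',190,160,320,200,6.1,'c22c')
E
```

```text
time: 25.85
eef_pos: [0.4921, -0.2511, 0.2718]
tcp_rot: [0.995, -0.099, 0.0, -0.0]
wrist_force: [-0.8, -0.1, -0.7]
finger_gap: 0.0119
t 25.85 p [ 0.4921 -0.2511  0.2718] F [-0.79 -0.1  -0.73] gap 0.0119
[[0.9804, -0.1969, 0.0], [-0.1969, -0.9804, 0.0001], [-0.0, -0.0001, -1.0]]
q [ 0.655  0.266 -0.302  1.847  0.091  1.042 -1.452]
```

View pics/c22s.png

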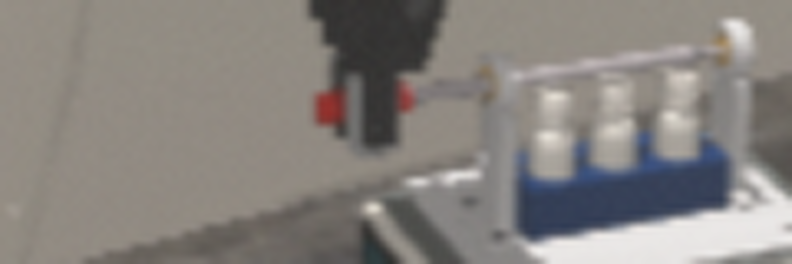

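View pics/c22c.png

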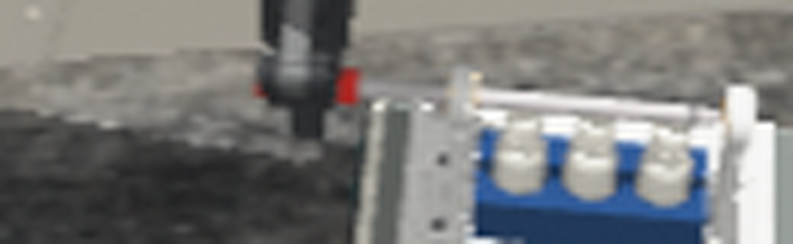

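View pics/w22.png

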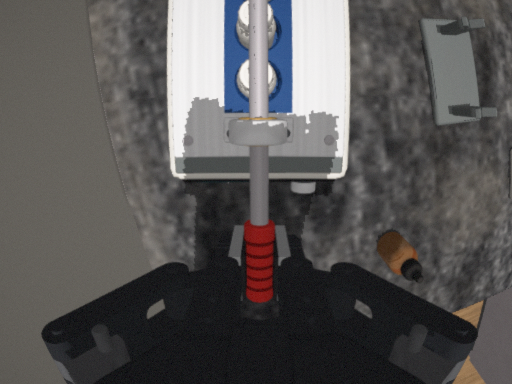

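```bash
python3 - <<'E'
from h import *
crop('w22',215,0,305,160,4.8,'c22w')
_,D,p=load('w22');Rm=cv2.Rodrigues(p['rvec'])[0]
def P(u,v,s=1):
    dd=np.median(D[v-s:v+s+1,u-s:u+s+1]);c,r=ray(p,u,v,True);return np.round(c+r*dd/(Rm@r)[2],4)
for u,v in[(259,125),(259,130),(258,30),(258,60),(258,90),(259,160),(259,190)]:print(u,v,P(u,v))
E
```

```text
259 125 [ 0.554  -0.2643  0.1283]
259 130 [ 0.5522 -0.2639  0.1281]
258 30 [ 0.5921 -0.2715  0.1198]
258 60 [ 0.5796 -0.269   0.12  ]
258 90 [ 0.5675 -0.2666  0.1199]
259 160 [ 0.5396 -0.2614  0.1202]
259 190 [ 0.5271 -0.2589  0.1202]
```

View pics/c22w.png

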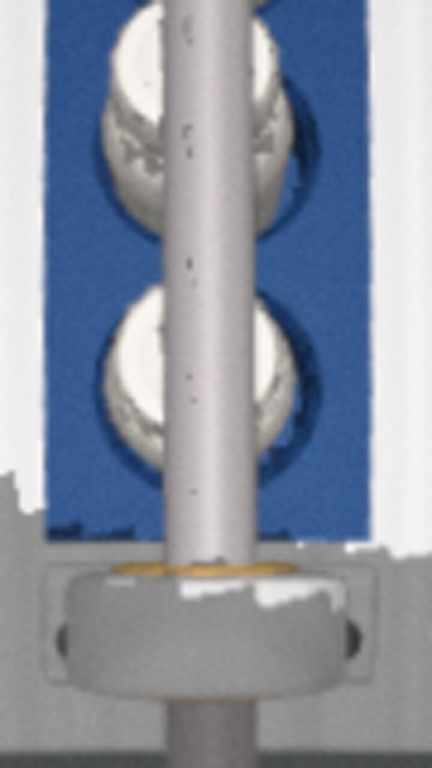

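```bash

python3 -m crank '[[0.4,-0.02,0.03,0,0.8],[0.5,0,0,0,0.8],[0.5,0,0,0,0.8],[0.5,0,0,0,0.8],[0.4,0,0,0,0.8],[0.3,0,0,0,0.8],[0.2,0,0,0,0.8],[0,0,0,0,0.8]]'
python3 - <<'E'
from h import *
st();cap('wrist','w23');cap('side','s23');cap('scene','sc23');crop('s23',220,165,320,215,8,'c23s');crop('sc23',230,160,330,205,8,'c23c');crop('w23',215,0,305,220,3.6,'c23w')
E
```

```text
time: 27.0
eef_pos: [0.5195, -0.2564, 0.2715]
tcp_rot: [0.995, -0.099, -0.0, -0.0]
wrist_force: [1.1, 0.2, -0.2]
finger_gap: 0.0119
t 27.0 p [ 0.5195 -0.2564  0.2715] F [ 1.13  0.21 -0.16] gap 0.0119
[[0.9804, -0.1969, -0.0], [-0.1969, -0.9804, 0.0001], [-0.0, -0.0001, -1.0]]
q [ 0.635  0.317 -0.3    1.783  0.106  1.058 -1.472]
```

View pics/c23s.png

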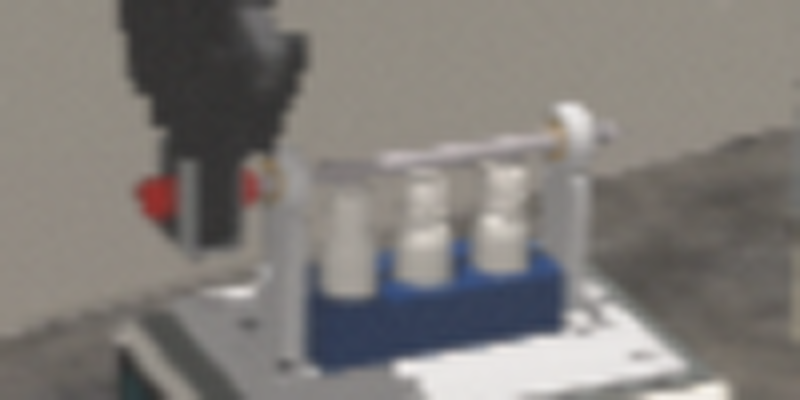

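View pics/c23c.png

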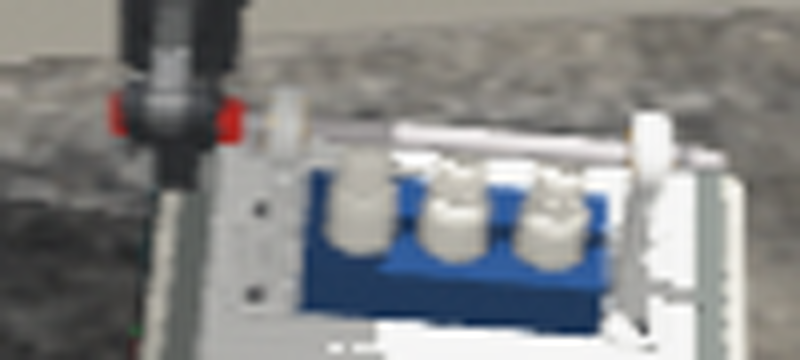

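View pics/c23w.png

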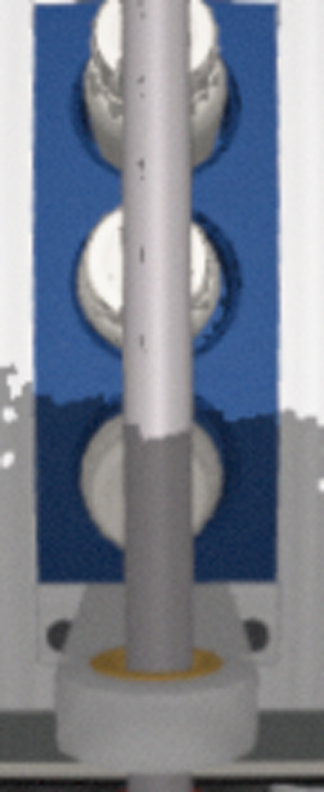

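```bash
python3 - <<'E'
from h import *
crop('w23',215,170,305,270,6,'c23w2')
_,_,p=load('sc23')
t=np.radians(-11);e=np.array([np.cos(t),np.sin(t),0]);C=np.array([.604,-.273,.117])
for x in (-68,-66,-59,59,73,75,77,79): print(x,np.round((proj(p,C+e*x/1000)-[230,160])*8,1))
_,D,p=load('w23');Rm=cv2.Rodrigues(p['rvec'])[0]
def P(u,v,s=1):
    dd=np.median(D[v-s:v+s+1,u-s:u+s+1]);c,r=ray(p,u,v,True);return np.round(c+r*dd/(Rm@r)[2],4)
for u,v in[(259,195),(259,200),(258,30),(258,60),(258,90),(258,130),(259,165)]:print(u,v,P(u,v))
E
```

```text
-68 [236.7 119.4]
-66 [243.4 119.9]
-59 [266.8 121.7]
59 [662.7 152.1]
73 [709.9 155.8]
75 [716.7 156.3]
77 [723.4 156.8]
79 [730.2 157.3]
259 195 [ 0.5548 -0.2643  0.1283]
259 200 [ 0.5527 -0.2639  0.1282]
258 30 [ 0.6195 -0.2768  0.1195]
258 60 [ 0.607  -0.2743  0.1197]
258 90 [ 0.5949 -0.2719  0.1196]
258 130 [ 0.5791 -0.2687  0.1197]
259 165 [ 0.5648 -0.2663  0.1195]
```

View pics/c23w2.png

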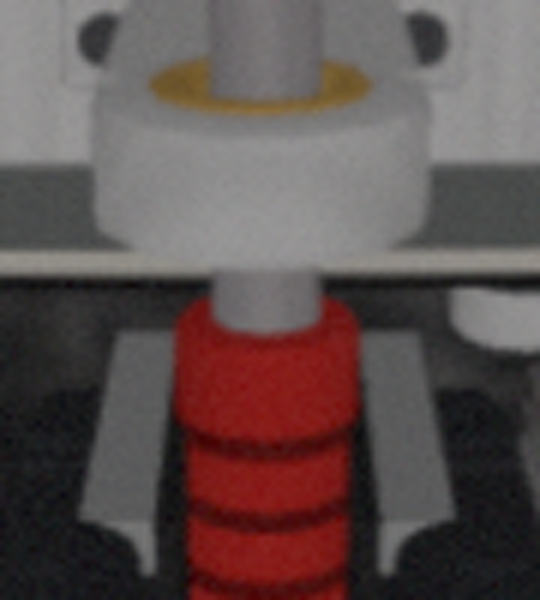

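```bash

python3 -m crank '[[0.15,-0.02,0.02,0,0.8],[0.12,0,0,0,0.8],[0,0,0,0,0.8],[0,0,0,0,0.8],[0,0,0,0,0.8]]'
python3 - <<'E'
from h import *
st();cap('wrist','w24');cap('side','s24');cap('scene','sc24');crop('s24',270,160,320,195,14,'c24s');crop('sc24',230,160,330,205,8,'c24c');crop('w24',215,0,305,250,3.2,'c24w')
for i in range(4):
    im,D,p=cap('wrist','w24');print(np.round(ctrl.get_obs()['wrist_force'],2))
E
```

```text
time: 27.78
eef_pos: [0.5221, -0.2568, 0.2713]
tcp_rot: [0.995, -0.099, -0.0, -0.0]
wrist_force: [-0.3, -1.0, -0.8]
finger_gap: 0.012
t 27.775 p [ 0.5221 -0.2568  0.2713] F [-0.25 -0.99 -0.82] gap 0.012
[[0.9804, -0.197, -0.0001], [-0.197, -0.9804, 0.0001], [-0.0001, -0.0001, -1.0]]
q [ 0.633  0.322 -0.3    1.777  0.107  1.059 -1.474]
[ 0.04  1.16 -1.05]
[-0.61 -0.33 -0.49]
[-0.24 -0.21 -0.6 ]
[-0.05  0.06 -1.  ]
```

View pics/c24s.png

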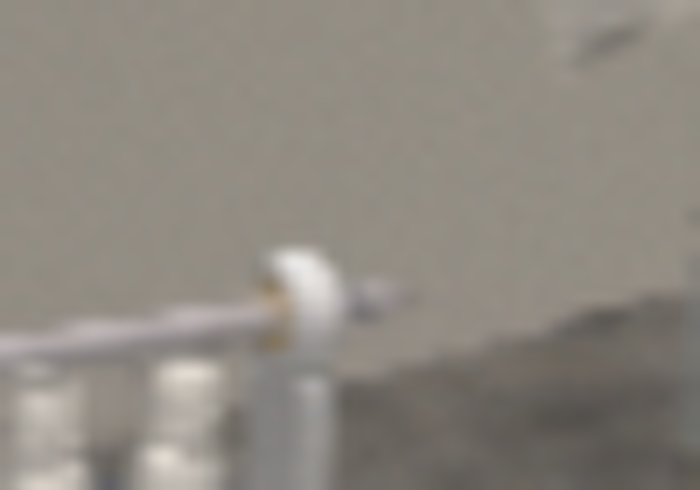

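View pics/c24c.png

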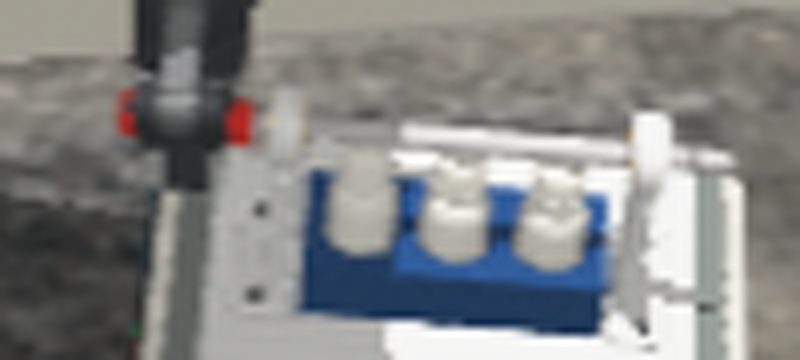

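View pics/c24w.png

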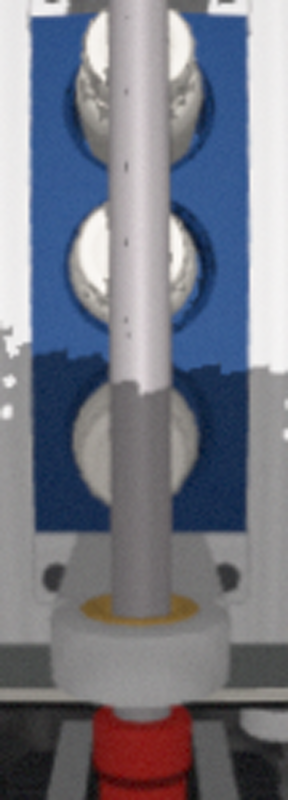

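```bash
python3 - <<'E'
from h import *
crop('w24',225,185,295,245,9,'c24w2')
_,_,p=load('s24')
t=np.radians(-11);e=np.array([np.cos(t),np.sin(t),0]);n=np.array([-e[1],e[0],0]);C=np.array([.604,-.273,.117])
g=lambda P:np.round((proj(p,P)-[270,160])*14,0)
print('rim',[g(C+e*.059+.0125*(np.cos(a)*n+np.sin(a)*np.array([0,0,1]))).tolist() for a in np.linspace(0,2*np.pi,9)])
for x in (59,62,64,66,68,74,78): print(x,g(C+e*x/1000))
E
```

```text
rim [[279.0, 285.0], [290.0, 252.0], [310.0, 251.0], [329.0, 283.0], [336.0, 330.0], [325.0, 364.0], [304.0, 364.0], [285.0, 332.0], [279.0, 285.0]]
59 [307. 308.]
62 [321. 306.]
64 [329. 304.]
66 [338. 303.]
68 [347. 302.]
74 [373. 298.]
78 [391. 295.]
```

View pics/c24w2.png

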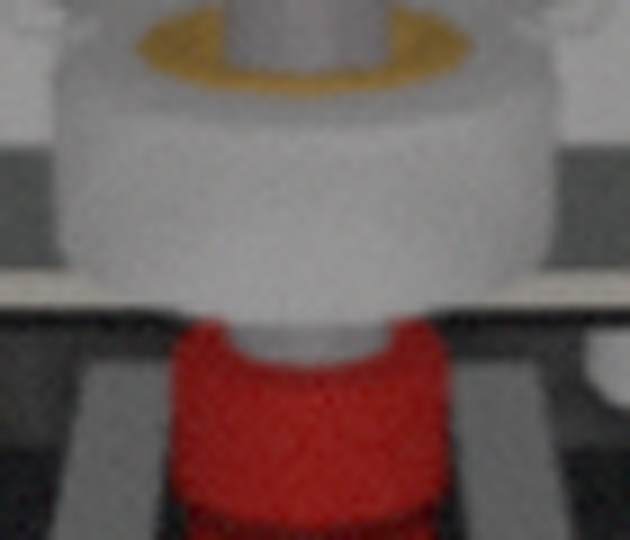

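```bash
python3 - <<'E'
from h import *
_,D,p=load('w24')
a=atz(p,259,220.8,.1275,True);b=atz(p,259,225.9,.1215,True);print(a,b,np.linalg.norm((a-b)[:2]))
o=st()
print(o['joint_velocities'].round(4) if hasattr(o['joint_velocities'],'round') else o['joint_velocities'])
E
```

```text
[ 0.54652403 -0.26242772  0.1275    ] [ 0.54188098 -0.26148671  0.1215    ] 0.004737447286263056
t 28.125 p [ 0.5221 -0.2568  0.2713] F [-0.05  0.06 -1.  ] gap 0.012
[[0.9804, -0.1969, 0.0], [-0.1969, -0.9804, 0.0001], [-0.0, -0.0001, -1.0]]
q [ 0.633  0.322 -0.3    1.777  0.107  1.059 -1.474]
[-0.0002 -0.0007  0.0016  0.0005 -0.0015  0.0006  0.0015]
```

```bash
python3 - <<'E'
from cell import ctrl
print(ctrl.close_job())
E
```

```text
the job is handed in; nothing more can be done
None
```

Both loose bottles are standing in the middle and front wells and released. The rod is threaded through both eyes and I handed in while still gripping it there, at about 28 s of the 72 s. No verdict was reported back.

**Bottles:** after release, the wrist depth put all three caps at the same height, within 0.1 mm, so the row is seated. The new bottles sit within about 1 mm of the well centres.

**Clip groove:** it stands about 5 mm behind the rear eye's outer face. The wrist view gives 5.3 mm, worked out from a 4.7 mm gap between the handle and the front eye. The side view gives about 5 mm and the scene view about 4 mm.

**Alignment:** the rod's axis looks within about 0.5 mm of centre at both eyes sideways. In height it read about 0.4 mm high just before the last 2.7 mm advance.

**Force:** readings at the end stayed around 1 N, which is sensor noise, and the joints were still.

**Disagreements:** early side views suggested the rod was 1–2 mm low, while the wrist depth said about 1 mm high. I trusted the wrist depth after correcting its bias of about 2 mm. The side view also put the shaker about 2 mm further back than my estimate, so I relied on measurements between the rod and the eyes.

I did not touch the droppers or the timer, but I did not measure them again at the end.

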